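# Load the blue label cassette and set the printer's selector to blue

### The arm

A 7-joint arm with a two-finger parallel gripper is mounted at the origin on the work surface. World frame = base frame: x ahead of the robot, y to its left, z up, the work surface at z = 0. Lengths are in m, angles in rad, forces in N, time in s.
With the tool pointing down it reaches from about 0.4 to 0.9 m from the base axis. Payload 5.6 kg.
Tool frame: the origin (TCP) lies at the very end of the fingers, on their centre line; the grasp point (between the pads) lies 19 mm behind it; z points along the fingers, y is the line along which they close (so a half turn about z gives the same grasp; the last joint's range is limited). The gripper opens to 92 mm and grips with 3 to 60 N. Pads are 20 mm wide; open, the fingers measure 128 mm over their backs; the gripper's body (75 mm by 189 mm) begins 69 mm behind the grasp point.
Start: joints at [-1.271, 0.468, -0.012, 1.603, 0.006, 1.071, -0.056], TCP at [0.219, 0.612, 0.215] pointing down, gripper open.
Joint ranges: [-2.53, 2.53], [-0.31, 2.02], [-1.57, 1.55], [0.28, 2.44], [-1.29, 4.43], [0.15, 1.84], [-2.92, 2.92]. Speed limits (rad/s): [2.57, 2.57, 3.14, 3.14, 3.14, 3.14, 3.14].

### API

Orientations are given as a rotation vector (axis times angle).
In Python, from bench import manip gives the robot as it stands.
- The arm moves only by the tool carry_out, never from a script. Its argument "commands" is a list of rows, each an object of numbers: "dx", "dy", "dz": the shift along the tool's x, y, z in mm; "ax", "ay", "az": the turn, a rotation vector about the tool's x, y, z in degrees; "claw": the opening, from 0 (shut) to 1 (fully open). In form: [{"dx": .., "dy": .., "dz": .., "ax": .., "ay": .., "az": .., "claw": ..}, ...]. A call has 1 to 5 rows; each row is the pose to reach, as a shift and turn from the pose commanded when the call began, along the tool's axes at that moment; what a row does not reach only later rows make up. A row lasts 1/12 s, in which the tool goes at most 41.7 mm and 7.16 degrees, less where a joint would pass 70% of its speed; a pose out of reach is approached as far as the arm can. A call with a gripper value outside its range is refused whole. The fingers move at their own pace and stop on an object; "grip_force" is the grip in N (left out, the last holds). Time passes only in rows, so rows that repeat a pose let the fingers close. It gives the time, the measured TCP pose, the force, the opening and the grip force at its end, in the units of the state.
- manip.get_obs(): the state, without advancing time (a new reading comes with each control period).
- manip.camera(name): name is "scene" or "top" or "wrist"; returns a dict with "color" (384x512x3 uint8, red, green, blue), "range_z" (384x512 float32, m along the optical axis (not along the pixel's ray), 0 where there is no reading), "fx", "fy", "cx", "cy" (pixels), "R" (3x3) and "t" (3): a world point X has camera coordinates R X + t. Camera axes: x right, y down, z forward; pixel columns grow to the right and rows downward; lengths in m; the calibration is good to about 2 mm. The wrist camera is an equidistant fisheye: a pixel r from the principal point sees the ray r / f radians off the axis. A picture is of the moment at which its call begins.
- manip.hand_in(): hands the job in; it is judged then, once.
The state is a dict: "time": time; "q": joint angles; "joint_vel": joint speeds; "effort": joint torques, N m; "eef_pos": TCP position; "orientation": TCP orientation; "contact_force": force on the tool from outside, world axes, zero at the start; "torque": the same for the moment, N m; "finger_gap": finger opening in m; "grasp_force": force on a finger pad.
Only numpy, scipy, OpenCV 4.12 (cv2) and the standard library are available. Lean on these libraries where they do the work, as an engineer would, in place of code of your own. Each camera call takes 0.05 s, during which the arm holds its last target. There are 200 camera calls.

### The job

Get the price-label printer ready for the blue labels: slide the blue cassette into its bay, under the hood, fully home so that the orange spring catch clicks behind it. Then turn the selector knob on the sloping panel until its white pointer clicks in at the blue mark, let go of everything, and leave the red cassette and the other things on the table where they are.

Things in the scene. Friction and masses are not known exactly. Their poses are not given: they have to be found in the camera images.
- printer: Light-grey label printer, fixed; 200 (x -110 to 90) by 270 (y) by 107 mm high. Origin at table height; +x runs from its front into the cassette bay, +y to its left. Right (y -145 to -15 mm): base plate 8 thick with the open-fronted bay. Left (y -15 to 125 mm): console, a sloping panel in front (x -86 to 26), flat top 107 high behind. Nothing stands above bay or panel.
- bay_home (a point): Where a cassette's origin lies when fully home: on the bay floor, at (30, -85, 8) mm in the printer's frame, axes as the printer (+x = insertion). The bay is a channel 60 mm wide centred here; floor from 140 mm before this point; end stop 41.5 mm past it. Left guide wall 20 high from 70 mm before it (flared mouth to 96 mm before), right wall 24 high from 38 mm before it.
- hood_edge (a point): Middle of the front edge, upper face, of the hood that covers the rear 44 mm of the channel: at (28, -85, 42) mm in the printer's frame. Its underside is 28 mm above the bay floor, 4 mm above a cassette's body, so a cassette can only be slid in from the front, starting with its nose before the catch. A cassette's rib stays in front of the hood.
- catch_pin (a point): Upright steel pin, 12 mm across, 24 mm above the bay floor, at the right of the bay's mouth, (-42, -118) mm in the printer's frame; axes as the printer. The orange catch pivots on it.
- catch (a joint): Orange leaf, 31 mm long, slanting from its pin inwards towards the bay; its free end stands about 9 mm into the channel, 43 mm before bay_home. rad: 0 = sprung in, about 0.3 pushed aside by a passing cassette, stop 0.55. 2.5 to 5 N at the free end; pushing a cassette in takes under 10 N. It springs back behind the cassette once that is within about 3 mm of home.
- blue_cassette: Loose blue cassette, about 0.14 kg: flat body 80 (x) by 56 (y) by 24 mm high; origin at the centre of its underside. +x = nose, which enters first (last 8 mm only 50 wide). On top a grip rib 26 long (x, centred at x = -25), 14 thick (y), z = 24 to 58. White label with black disc in front of the rib. Lies on the table left or right of the printer.
- red_cassette: The same cassette in red, loose; not wanted, to be left alone. Same frame.
- selector (a joint): Angle of the selector knob, rad, growing clockwise seen facing the panel. Five spring detents 28 degrees apart, each with a coloured dot: 0 white, 0.489 red, 0.977 yellow, 1.466 blue, 1.955 green; stops at both ends. Starts in white, red or yellow. Passing to the next takes about 0.07 N m; let go within 0.15 rad of a detent it snaps in.
- knob_grip (a point): On the knob's axis at grip height, 34 mm above the panel. Frame turns with the knob: z = axis, out of the panel (up and towards the robot side, 26 degrees from vertical); x = along the grip bar to the white pointer line. Black knob: disc of radius 24 (3 to 11 mm above the panel) with a grip bar 44 long, 14 thick, 11 to 43 mm above the panel. Pointer straight up the slope = yellow.
- panel (a point): Point where the knob's axis meets the sloping panel, at (-30, 55, 80) mm in the printer's frame. x = straight up the slope (which rises 26 degrees), y = left, z = out of the panel. The panel is 125 mm along the slope, 140 wide, flat round the knob.
- blue_mark (a point): Centre of the blue dot (11 mm across) on the panel, 37 mm from the knob's axis, 28 degrees to the right of straight up. The other dots stand on the same circle; from left to right: white, red, yellow, blue, green.
- teacup: Loose white cup, 72 across, 65 high; bystander. Origin under its centre.
- rice_bowl: Loose blue bowl, 116 across, 60 high; bystander. Origin under its centre.
- flask: Loose brown flask, 68 across, 118 high; bystander. Origin under its centre.
- label_roll: Loose roll of paper labels, 56 across, 40 high; bystander. Origin under its centre.
- gift_box: Loose teal box, 60 by 80 by 45 high; bystander. Origin under its centre.
Not all that is in view belongs to the job. There is more than one size of the blue_cassette; the one meant has the size given above.

How it is judged:
By the outcome, as a careful person would: the job done as asked, in the order asked, and still so for the second after the job is handed in, with the robot touching nothing.
It also fails if it takes over 58 s, if anything falls off the work surface, if the arm or the gripper's body presses on something with over 40 N, if the wrist force passes 120 N, or if a joint passes its speed limit or range.

## Working session

There is one attempt and no reset: what is moved stays moved. The work goes in short steps, Python scripts to look and compute and a tool call to move; the robot and the scene stay as the last step left them, time stands still between calls to the robot, and variables do not carry over. Pictures are saved under pics/ and viewed, at most 10 in all, crops included, and the job is handed in when it is done.

Besides the shell and the picture viewer there is one more tool, called as name(argument=value, ...) on one line, values as JSON. carry_out: Moves the arm, as the interface text tells. Its arguments: {"type":"object","properties":{"commands":{"type":"array","items":{"type":"object","properties":{"dx":{"type":"number"},"dy":{"type":"number"},"dz":{"type":"number"},"ax":{"type":"number"},"ay":{"type":"number"},"az":{"type":"number"},"claw":{"type":"number"}}}},"grip_force":{"type":"number"}},"required":["commands"]}

```bash
mkdir -p pics; cat > h.py <<'E'
import numpy as np, cv2, json
from scipy.spatial.transform import Rotation as Ro
from bench import manip
def cloud(c):
    z=c["range_z"]; v,u=np.mgrid[:z.shape[0],:z.shape[1]]
    P=np.stack([(u-c["cx"])/c["fx"]*z,(v-c["cy"])/c["fy"]*z,z],-1)
    W=(P-c["t"])@c["R"]; W[z==0]=np.nan
    return W
def save(c,n): cv2.imwrite(n,c["color"][...,::-1])
E
python3 - <<'E'
from h import *
a=[]
for n in("scene","top"):
    c=manip.camera(n); np.savez(""+n+".npz",**c); a.append(c["color"][...,::-1]); print(n,c["fx"],c["cx"],c["cy"],c["R"].round(3).tolist(),c["t"])
cv2.imwrite("pics/a.png",cv2.resize(a[0],(800,600))); cv2.imwrite("pics/b.png",cv2.resize(a[1],(800,600)))
o=manip.get_obs(); print(o)
E
```

```text
scene 434.9374367728805 261.098723312228 199.32858414251527 [[0.446, 0.895, 0.011], [0.684, -0.333, -0.648], [-0.577, 0.297, -0.761]] [-0.25898292 -0.30728     1.74649775]
top 442.9372797021369 256.7850354287666 186.90571494148512 [[0.016, -1.0, 0.005], [-0.995, -0.017, -0.096], [0.096, -0.003, -0.995]] [-0.00318767  0.54614635  1.32542945]
{'time': 0.1, 'q': array([-1.27099321,  0.46828739, -0.0115961 ,  1.60352334,  0.00599234,
        1.07142088, -0.05631606]), 'joint_vel': array([-0.00114206, -0.00249915,  0.00121254, -0.00238498, -0.00109967,
        0.00134064,  0.00162073]), 'effort': array([ 4.19350981e-04, -5.21647918e+01, -1.27098997e-02, -2.44365370e+01,
       -5.67844533e-02,  1.40445904e-02,  4.40623035e-05]), 'eef_pos': array([0.2183712 , 0.61165803, 0.21374012]), 'orientation': array([-5.35952931e-01, -3.09537271e+00,  2.50729675e-03]), 'contact_force': array([-0.55455859, -0.46709272, -0.56890433]), 'torque': array([-0.02199059, -0.01734603, -0.02705469]), 'grasp_force': 0.0, 'finger_gap': 0.09211966618885954}
```

View pics/a.png

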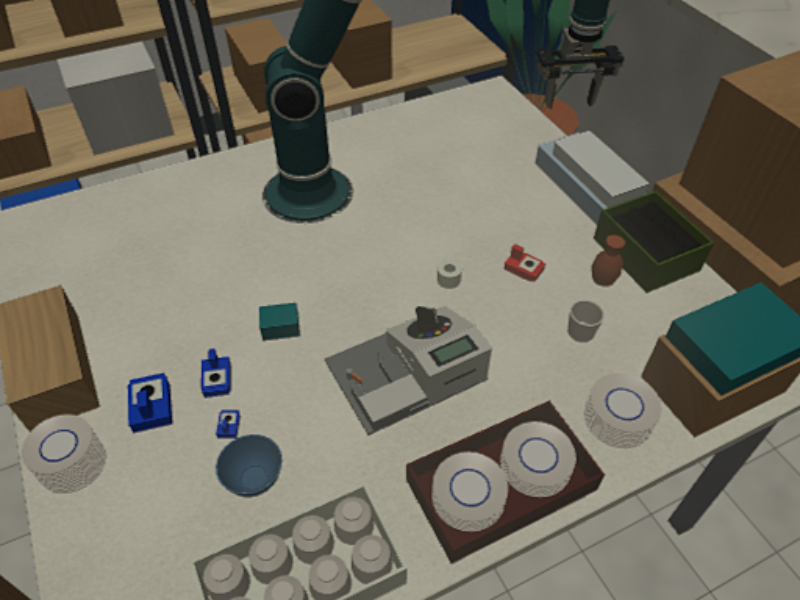

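View pics/b.png

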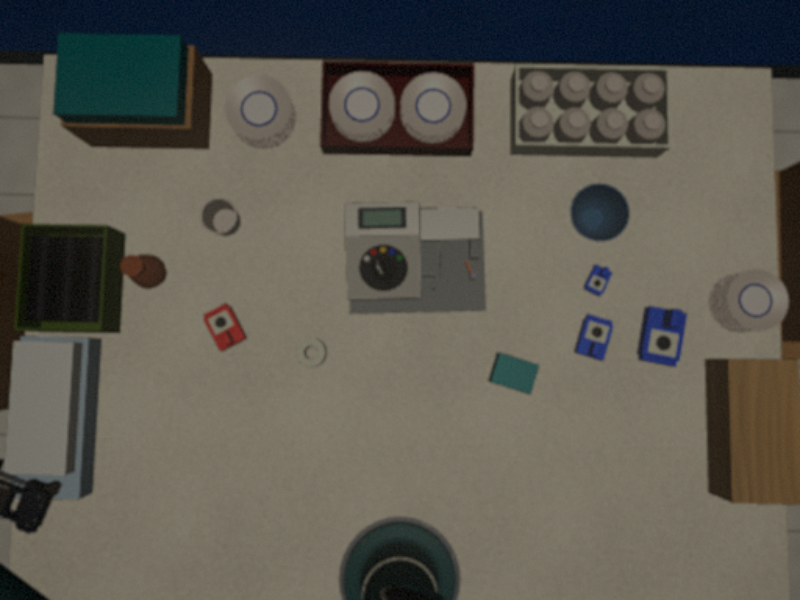

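```bash
python3 - <<'E'
from h import *
for n in("top","scene"):
    c=dict(np.load(n+".npz")); W=cloud(c); rgb=c["color"].astype(int); hsv=cv2.cvtColor(c["color"],cv2.COLOR_RGB2HSV)
    print(n)
    m=((hsv[...,0]>108)&(hsv[...,0]<130)&(hsv[...,1]>170)&(hsv[...,2]>60)).astype(np.uint8)
    k,l,s,ce=cv2.connectedComponentsWithStats(m)
    for i in range(1,k):
        if s[i,4]>30:
            p=W[l==i]; print("blue",s[i].tolist(),np.nanmean(p,0).round(3),"zmax",np.nanpercentile(p[:,2],[5,50,98]).round(3))
    # printer region
    w=W; reg=(w[...,0]>.45)&(w[...,0]<.85)&(w[...,1]>-.25)&(w[...,1]<.2)
    for nm,lo,hi in(("hood",.037,.047),("plate",.004,.0125),("top",.100,.112)):
        mm=(reg&(w[...,2]>lo)&(w[...,2]<hi)).astype(np.uint8); mm=cv2.morphologyEx(mm,cv2.MORPH_OPEN,np.ones((3,3)))
        k,l,s,ce=cv2.connectedComponentsWithStats(mm)
        i=1+np.argmax(s[1:,4]); p=w[l==i]
        r=cv2.minAreaRect((p[:,:2]*1000).astype(np.float32)); print(nm,s[i].tolist(),r,np.median(p[:,2]))
    # saturated dots in the panel
    mm=(reg&(hsv[...,1]>110)&(hsv[...,2]>70)).astype(np.uint8)
    k,l,s,ce=cv2.connectedComponentsWithStats(mm)
    for i in range(1,k):
        if s[i,4]>2: print("dot",s[i,4],ce[i].round(1),np.median(hsv[l==i],0),np.nanmedian(w[l==i],0).round(4))
c=dict(np.load("top.npz"));cr=c["color"][125:205,215:315,::-1]; cr2=c["color"][165:245,355:455,::-1]
cv2.imwrite("pics/c.png",np.vstack([cv2.resize(cr,None,fx=4,fy=3.75,interpolation=2),cv2.resize(cr2,None,fx=4,fy=3.75,interpolation=2)]))
E
```

```text
top
hood [269, 133, 38, 20, 622] ((682.2804565429688, -85.72079467773438), (60.15211486816406, 113.25428771972656), 0.9413076639175415) 0.04174005607648715
plate [234, 169, 57, 31, 612] ((555.5009155273438, -10.242210388183594), (90.73779296875, 176.6079864501953), 3.6291043758392334) 0.007869971641477956
top [220, 129, 49, 27, 1149] ((669.3624877929688, 45.41096496582031), (77.24117279052734, 139.79330444335938), 0.9073906540870667) 0.1065350319406669
dot 14 [238.5 160.7] [  2.  171.   88.5] [0.6145 0.0605 0.0954]
dot 14 [244.5 159.3] [ 23.  179.5  93. ] [0.6196 0.043  0.0984]
dot 12 [250.5 160.5] [116.  152.   74.5] [0.6166 0.0255 0.0952]
dot 4 [255.5 164.5] [ 59.5 141.5  72. ] [0.6057 0.0108 0.0897]
dot 12 [299.4 170.7] [ 11.  133.5  99. ] [ 0.5987 -0.1249  0.0235]
scene
blue [0, 115, 51, 19, 308] [-0.894 -0.7   -0.421] zmax [-0.429 -0.421 -0.411]
blue [129, 223, 18, 30, 253] [ 0.47  -0.372  0.027] zmax [0.015 0.023 0.059]
blue [82, 239, 27, 37, 563] [ 0.496 -0.506  0.035] zmax [0.015 0.031 0.078]
blue [138, 263, 15, 15, 100] [ 0.591 -0.384  0.019] zmax [0.011 0.016 0.041]
hood [231, 240, 40, 29, 640] ((683.8558959960938, -82.64323425292969), (63.973655700683594, 120.0417709350586), 1.749147653579712) 0.040972828268172765
plate [211, 214, 37, 38, 608] ((573.6451416015625, -88.77721405029297), (121.03179931640625, 138.16944885253906), 0.19686000049114227) 0.007357677396363359
top [265, 207, 50, 35, 934] ((668.776123046875, 44.985923767089844), (85.55712127685547, 141.85707092285156), 2.6695690155029297) 0.10597056022351009
dot 7 [283.7 209.6] [  2. 154. 106.] [0.6132 0.0605 0.0928]
dot 7 [279.7 212.6] [ 24. 164. 144.] [0.6194 0.0425 0.0958]
dot 5 [268.8 214.4] [ 60. 121.  95.] [0.6083 0.0113 0.0899]
dot 6 [274.2 214.3] [115.5 134.  100.5] [0.6195 0.0241 0.096 ]
dot 18 [227.6 241.4] [ 11. 158. 107.] [ 0.5997 -0.1253  0.0226]
```

View pics/c.png

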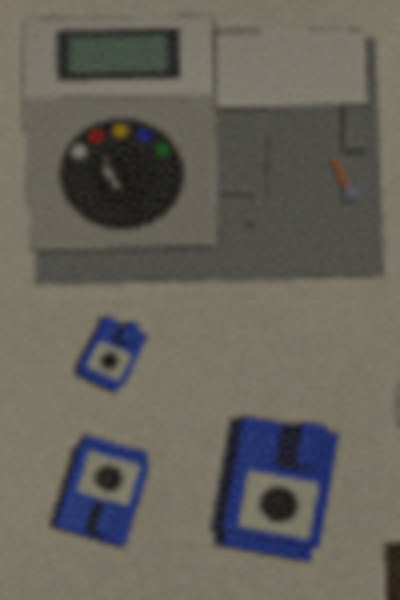

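The pointer (crop ≈ (108,172)) aims at the red dot, so the knob needs +2 detents (56°). Of the three blue cassettes, the one at crop (100,490), whose top is at 59 mm, matches the size given. Next I'll measure its outline and the printer pose.

```bash
cat >> h.py <<'E'
def ray(c,uv,z):
    uv=np.atleast_2d(uv).astype(float); d=np.c_[(uv[:,0]-c["cx"])/c["fx"],(uv[:,1]-c["cy"])/c["fy"],np.ones(len(uv))]@c["R"]
    o=-c["R"].T@c["t"]; return o+d*((z-o[2])/d[:,2])[:,None]
def rel(p,R,tp,tR):
    "shift mm and rotvec deg, tool axes, from pose (p,R) to (tp,tR)"
    return (R.inv().apply(np.array(tp)-p)*1000).round(1),np.degrees((R.inv()*tR).as_rotvec()).round(1)
def down(yaw): # tool down, tool x at yaw (deg)
    a=np.radians(yaw); x=[np.cos(a),np.sin(a),0]; z=[0,0,-1]; return Ro.from_matrix(np.array([x,np.cross(z,x),z]).T)
E
python3 - <<'E'
from h import *
from scipy.optimize import least_squares
c=dict(np.load("top.npz")); W=cloud(c); hsv=cv2.cvtColor(c["color"],cv2.COLOR_RGB2HSV)
m=((hsv[...,0]>105)&(hsv[...,0]<130)&(hsv[...,1]>120)).astype(np.uint8); m[:110]=0; m[:, :350]=0
m=cv2.morphologyEx(m,cv2.MORPH_CLOSE,np.ones((9,9)))
k,l,s,ce=cv2.connectedComponentsWithStats(m)
for i in range(1,k):
    if s[i,4]<60: continue
    ct=cv2.findContours((l==i).astype(np.uint8),0,1)[0][0][:,0]
    zt={}
    P=ray(c,ct,.024)[:,:2]*1000
    print(s[i].tolist(),cv2.minAreaRect(P.astype(np.float32)), np.nanpercentile(W[l==i][:,2],[50,98]).round(3))
    rib=W[l==i]; rib=rib[rib[:,2]>.045]; print(" rib",len(rib),rib.mean(0).round(4) if len(rib) else "")
    p=W[l==i]; p=p[(p[:,2]>.018)&(p[:,2]<.03)]; print(" flat rect",cv2.minAreaRect((p[:,:2]*1000).astype(np.float32)))
# printer fit
s26,c26=np.sin(np.radians(26)),np.cos(np.radians(26))
def dot(a): a=np.radians(a); return [-30+37*np.cos(a)*c26,55-37*np.sin(a),80+37*np.cos(a)*s26]
M=np.array([dot(-28),dot(0),dot(28),dot(56),[50,-85,42]])[:, :2]
Wt=np.array([[.6145,.0605],[.6196,.043],[.6166,.0255],[.6057,.0108]])*1000
uv=[[238.5,160.7],[244.5,159.3],[250.5,160.5],[255.5,164.5]]; Z=[dot(a)[2]/1000 for a in(-28,0,28,56)]
Wr=np.array([ray(c,u,z)[0,:2]*1000 for u,z in zip(uv,Z)]); print(Wr.round(1),Wt)
c2=dict(np.load("scene.npz")); Ws=np.array([ray(c2,u,z)[0,:2]*1000 for u,z in zip([[283.7,209.6],[279.7,212.6],[274.2,214.3],[268.8,214.4]],Z)]); print(Ws.round(1))
for yaw in (0,.92):
    R=Ro.from_euler('z',yaw,degrees=True).as_matrix()[:2,:2]
    for A in(Wr,Ws): print(yaw,(A-M[:4]@R.T).mean(0).round(1))
    print("hoodc -> origin",np.array([682.3,-85.7])-R@[58,-85+0]," top",np.array([669.4,45.4])-R@[58,55])
E
```

```text
[375, 170, 16, 19, 173] ((578.037841796875, -378.9230041503906), (33.999534606933594, 53.146419525146484), 63.31269073486328) [0.016 0.04 ]
 rib 0 
 flat rect ((577.1717529296875, -379.003662109375), (31.302419662475586, 44.80683517456055), 66.34387969970703)
[410, 197, 29, 37, 528] ((471.27880859375, -504.23797607421875), (74.4217300415039, 107.45606994628906), 79.65093994140625) [0.032 0.08 ]
 rib 112 [ 0.5016 -0.5049  0.0703]
 flat rect ((468.5324401855469, -502.8548278808594), (74.56365966796875, 102.21499633789062), 79.67664337158203)
[369, 202, 22, 28, 278] ((465.7120056152344, -370.9591064453125), (53.19890213012695, 75.19574737548828), 73.64104461669922) [0.024 0.062]
 rib 48 [ 0.4425 -0.3636  0.0571]
 flat rect ((465.46807861328125, -371.43487548828125), (53.933494567871094, 75.25019073486328), 74.17033386230469)
[[615.4  60.5]
 [619.5  43. ]
 [616.5  25.5]
 [605.8  10.8]] [[614.5  60.5]
 [619.6  43. ]
 [616.6  25.5]
 [605.7  10.8]]
[[613.8  60. ]
 [620.1  42.6]
 [617.3  25.2]
 [606.8  12.2]]
0 [616.7 -12.4]
0 [616.8 -12.3]
hoodc -> origin [624.3  -0.7]  top [611.4  -9.6]
0.92 [617.4 -12.3]
0.92 [617.6 -12.3]
hoodc -> origin [622.94268803  -1.64222513]  top [612.29057551 -10.52417755]
```

carry_out(commands=[{"dx": -35, "dy": 0, "dz": -15}, {"dx": -70, "dy": -15, "dz": -30}, {"dx": -105, "dy": -30, "dz": -45}, {"dx": -140, "dy": -45, "dz": -60}, {"dx": -175, "dy": -60, "dz": -70}])

```text
schema error: expected keys dx, dy, dz, ax, ay, az, claw
```

carry_out(commands=[{"dx": -180, "dy": -99, "dz": -86, "ax": 0, "ay": 0, "az": 0, "claw": 1}, {"dx": -180, "dy": -99, "dz": -86, "ax": 0, "ay": 0, "az": 0, "claw": 1}, {"dx": -180, "dy": -99, "dz": -86, "ax": 0, "ay": 0, "az": 0, "claw": 1}, {"dx": -180, "dy": -99, "dz": -86, "ax": 0, "ay": 0, "az": 0, "claw": 1}, {"dx": -180, "dy": -99, "dz": -86, "ax": 0, "ay": 0, "az": 0, "claw": 1}])

```text
time: 0.52
eef_pos: [0.3467, 0.4666, 0.2954]
orientation: [-0.535, -3.095, 0.001]
contact_force: [-0.2, 0.5, 0.5]
finger_gap: 0.092
grasp_force: 0.0
```

carry_out(commands=[{"dx": -130, "dy": -80, "dz": 0, "ax": 0, "ay": 0, "az": 0, "claw": 1}, {"dx": -130, "dy": -80, "dz": 0, "ax": 0, "ay": 0, "az": 0, "claw": 1}, {"dx": -130, "dy": -80, "dz": 0, "ax": 0, "ay": 0, "az": 0, "claw": 1}, {"dx": -130, "dy": -80, "dz": 0, "ax": 0, "ay": 0, "az": 0, "claw": 1}, {"dx": -130, "dy": -80, "dz": 0, "ax": 0, "ay": 0, "az": 0, "claw": 1}])

```text
time: 0.93
eef_pos: [0.4462, 0.3426, 0.2951]
orientation: [0.552, 3.09, -0.004]
contact_force: [-0.3, -0.3, -0.5]
finger_gap: 0.0919
grasp_force: 0.0
```

carry_out(commands=[{"dx": -102, "dy": -175, "dz": 0, "ax": 0, "ay": 0, "az": 0, "claw": 1}, {"dx": -102, "dy": -175, "dz": 0, "ax": 0, "ay": 0, "az": 0, "claw": 1}, {"dx": -102, "dy": -175, "dz": 0, "ax": 0, "ay": 0, "az": 0, "claw": 1}, {"dx": -102, "dy": -175, "dz": 0, "ax": 0, "ay": 0, "az": 0, "claw": 1}, {"dx": -102, "dy": -175, "dz": 0, "ax": 0, "ay": 0, "az": 0, "claw": 1}])

```text
time: 1.35
eef_pos: [0.4785, 0.1478, 0.2949]
orientation: [-0.537, -3.095, 0.001]
contact_force: [0.1, 0.1, -0.7]
finger_gap: 0.092
grasp_force: 0.0
```

carry_out(commands=[{"dx": -102, "dy": -175, "dz": 0, "ax": 0, "ay": 0, "az": 0, "claw": 1}, {"dx": -102, "dy": -175, "dz": 0, "ax": 0, "ay": 0, "az": 0, "claw": 1}, {"dx": -102, "dy": -175, "dz": 0, "ax": 0, "ay": 0, "az": 0, "claw": 1}, {"dx": -102, "dy": -175, "dz": 0, "ax": 0, "ay": 0, "az": 0, "claw": 1}, {"dx": -102, "dy": -175, "dz": 0, "ax": 0, "ay": 0, "az": 0, "claw": 1}])

```text
time: 1.77
eef_pos: [0.5158, -0.0513, 0.2951]
orientation: [0.537, 3.095, -0.0]
contact_force: [0.8, 0.4, 0.4]
finger_gap: 0.0921
grasp_force: 0.0
```

```bash
python3 - <<'E'
from h import *
c=manip.camera("wrist"); np.savez("w1.npz",**c); o=manip.get_obs(); print(o["eef_pos"],o["q"].round(2))
cv2.imwrite("pics/d.png",cv2.resize(c["color"][...,::-1],(800,600))); print(c["fx"],c["cx"],c["cy"],(-c["R"].T@c["t"]).round(3),c["R"].round(2).tolist())
E
```

```text
[ 0.51637238 -0.05901781  0.29534267] [-0.33  0.16  0.43  1.85 -0.07  1.14  1.34]
297.3186396354542 264.1716155123855 195.0696816415539 [ 0.451 -0.028  0.465] [[0.34, 0.94, -0.0], [0.91, -0.33, 0.25], [0.23, -0.08, -0.97]]
```

View pics/d.png

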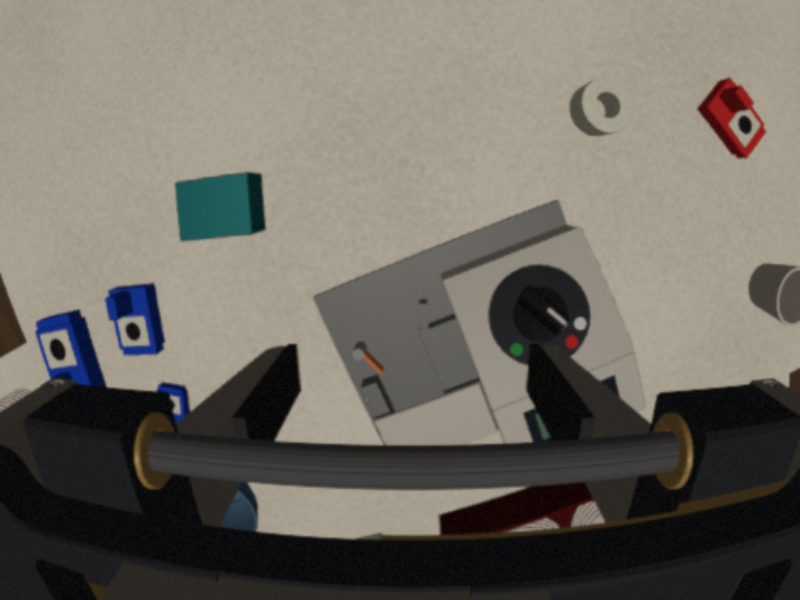

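Here the plate's front edge runs from (315,297) to (557,202), the bar lies along (520,292)–(570,328) pointing at red, and the cassette is at (135,320). I'll refine the printer yaw from the front-edge line and the dots.

```bash
cat >> h.py <<'E'
def fray(c,uv,z):
    uv=np.atleast_2d(uv).astype(float); d=(uv-[c["cx"],c["cy"]])/[c["fx"],c["fy"]]; th=np.linalg.norm(d,axis=1)+1e-12
    D=np.c_[d*(np.sin(th)/th)[:,None],np.cos(th)]@c["R"]; o=-c["R"].T@c["t"]; return o+D*((np.asarray(z)-o[2])/D[:,2])[:,None]
E
python3 - <<'E'
from h import *
c=dict(np.load("w1.npz")); g=cv2.cvtColor(c["color"],cv2.COLOR_RGB2GRAY); hsv=cv2.cvtColor(c["color"],cv2.COLOR_RGB2HSV)
k=.64
# front edge line: strongest vertical gradient near the line
e=[]
gf=cv2.GaussianBlur(g.astype(np.float32),(0,0),1); gy=np.gradient(gf,axis=0)
for u in range(212,345,4):
    v0=int((297+(u/k-315)*(202-297)/(557-315))*k); seg=gy[v0-6:v0+7,u]; j=np.argmin(seg); e.append([u,v0-6+j])
P=fray(c,e,.008)[:,:2]; f=cv2.fitLine(P.astype(np.float32),cv2.DIST_HUBER,0,1e-4,1e-4).ravel(); print("front line dir deg (should be yaw+90)",np.degrees(np.arctan2(f[1],f[0])),f)
cr=cv2.cornerSubPix(g,np.array([[315,297],[557,202]],np.float32)*k,(4,4),(-1,-1),(3,50,.01)); C=fray(c,cr,.008); print("corners",C.round(4),np.linalg.norm(C[0]-C[1]))
m=(hsv[...,1]>110)&(hsv[...,2]>60); m[:, :300]=0; m[260:]=0;m[:180]=0;m[:,400:]=0
n,l,s,ce=cv2.connectedComponentsWithStats(m.astype(np.uint8))
for i in range(1,n):
    if s[i,4]>8: print(ce[i].round(1),s[i,4],np.median(hsv[l==i],0)[0],fray(c,ce[i],.080+.037*np.cos(np.radians(28))*.438).round(4))
# cassette: blue top outline
m=((hsv[...,0]>105)&(hsv[...,0]<130)&(hsv[...,1]>120)).astype(np.uint8); m[:,108:]=0; m[:,:65]=0; m[235:]=0;m[:175]=0
m=cv2.morphologyEx(m,cv2.MORPH_CLOSE,np.ones((9,9)))
ct=max(cv2.findContours(m,0,1)[0],key=cv2.contourArea)[:,0]; print(cv2.minAreaRect((fray(c,ct,.024)[:,:2]*1000).astype(np.float32)), ct.min(0),ct.max(0))
# disc label
x=((hsv[...,2]<60)).astype(np.uint8); x[:,:76]=0; x[:,95:]=0; x[:202]=0; x[220:]=0
n,l,s,ce=cv2.connectedComponentsWithStats(x); print([(s[i,4],ce[i].round(1),fray(c,ce[i],.024).round(4)) for i in range(1,n)])
# pointer
w=((g>110)).astype(np.uint8); w[:195]=0;w[214:]=0;w[:,:345]=0;w[:,366:]=0
n,l,s,ce=cv2.connectedComponentsWithStats(w)
for i in range(1,n):
    v,u=np.where(l==i); q=fray(c,np.c_[u,v],.119)[:,:2]; print("ptr",s[i].tolist(),cv2.minAreaRect((q*1000).astype(np.float32)))
E
```

```text
front line dir deg (should be yaw+90) -87.590866 [ 0.04203483 -0.9991161   0.5101441  -0.02639844]
corners [[ 0.517  -0.1616  0.008 ]
 [ 0.5052  0.1068  0.008 ]] 0.2686112690434455
[365.5 218.4] 70 0.0 [[0.6175 0.0602 0.0943]]
[330.2 223.3] 59 64.0 [[0.6065 0.011  0.0943]]
((467.3211669921875, -369.11798095703125), (72.5291519165039, 78.99977111816406), 73.30307006835938) [ 68 182] [104 226]
[(np.int32(63), array([ 84.7, 211.6]), array([[ 0.4776, -0.3767,  0.024 ]]))]
ptr [351, 197, 11, 10, 33] ((580.5076293945312, 47.36734390258789), (18.475961685180664, 2.8540124893188477), 32.26356887817383)
```

carry_out(commands=[{"dx": -16, "dy": -156, "dz": 70, "ax": 0, "ay": 0, "az": -3.5, "claw": 1}, {"dx": -16, "dy": -156, "dz": 70, "ax": 0, "ay": 0, "az": -3.5, "claw": 1}, {"dx": -16, "dy": -156, "dz": 70, "ax": 0, "ay": 0, "az": -3.5, "claw": 1}, {"dx": -16, "dy": -156, "dz": 70, "ax": 0, "ay": 0, "az": -3.5, "claw": 1}, {"dx": -16, "dy": -156, "dz": 70, "ax": 0, "ay": 0, "az": -3.5, "claw": 1}])

```text
time: 2.23
eef_pos: [0.4745, -0.2067, 0.2225]
orientation: [-0.454, -3.104, 0.004]
contact_force: [-0.3, 0.7, 0.7]
finger_gap: 0.0918
grasp_force: 0.0
```

carry_out(commands=[{"dx": -26, "dy": -154, "dz": 70, "ax": 0, "ay": 0, "az": 0, "claw": 1}, {"dx": -26, "dy": -154, "dz": 70, "ax": 0, "ay": 0, "az": 0, "claw": 1}, {"dx": -26, "dy": -154, "dz": 70, "ax": 0, "ay": 0, "az": 0, "claw": 1}, {"dx": -26, "dy": -154, "dz": 70, "ax": 0, "ay": 0, "az": 0, "claw": 1}, {"dx": -26, "dy": -154, "dz": 70, "ax": 0, "ay": 0, "az": 0, "claw": 1}])

```text
time: 2.65
eef_pos: [0.4572, -0.3618, 0.1522]
orientation: [-0.452, -3.104, 0.004]
contact_force: [-0.2, -0.5, 1.6]
finger_gap: 0.0918
grasp_force: 0.0
```

```bash
python3 - <<'E'
from h import *
c=manip.camera("wrist"); np.savez("w2.npz",**c)
o=manip.get_obs(); print(o["eef_pos"],o["q"].round(2),rel(o["eef_pos"],Ro.from_rotvec(o["orientation"]),[.4418,-.3637,.030],down(163.8)))
cv2.imwrite("pics/e.png",cv2.resize(c["color"][...,::-1],(800,600)))
E
```

```text
[ 0.45817098 -0.35954958  0.15286574] [ 0.2   0.46  0.53  1.85 -0.28  0.91  2.14] (array([ 14. ,  -8.4, 122.9]), array([-0.1, -0.2, -0.3]))
```

View pics/e.png

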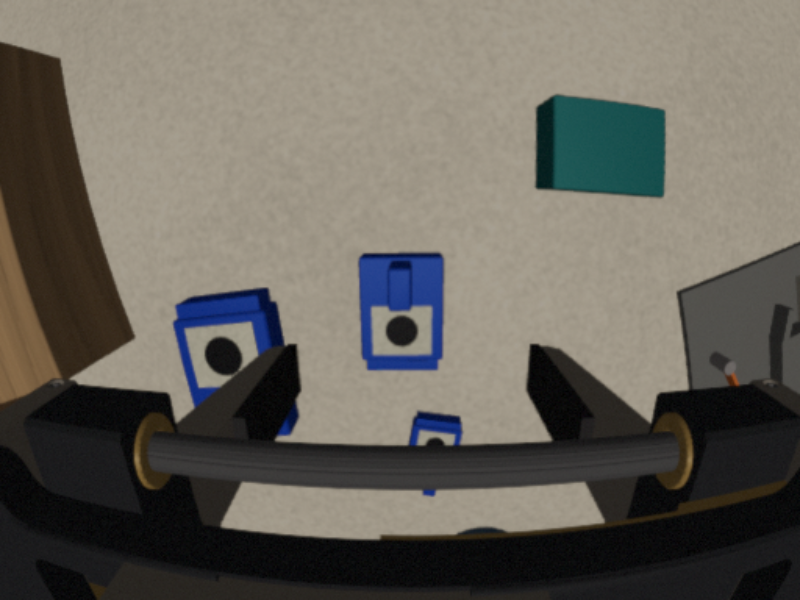

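The cassette appears square to the tool, centred near (401,310), with its rib at (400,285). I'll check its pose against this closer view.

```bash
python3 - <<'E'
from h import *
c=dict(np.load("w2.npz")); hsv=cv2.cvtColor(c["color"],cv2.COLOR_RGB2HSV)
C=fray(c,np.array([[360,257],[443,257],[362,360],[441,360]])*.64,.024); print(C.round(4)); print(np.linalg.norm(C[0]-C[1]),np.linalg.norm(C[0]-C[2]))
d=C[2]+C[3]-C[0]-C[1]; print("heading",np.degrees(np.arctan2(d[1],d[0])))
x=(hsv[...,2]<60).astype(np.uint8); x[:,:245]=0;x[:,270:]=0;x[:200]=0;x[222:]=0
n,l,s,ce=cv2.connectedComponentsWithStats(x); i=1+np.argmax(s[1:,4]); print(s[i,4],fray(c,ce[i],.024).round(4))
print("rib top",fray(c,np.array([[400,268]])*.64,.058).round(4))
E
```

```text
[[ 0.4226 -0.3874  0.024 ]
 [ 0.438  -0.3357  0.024 ]
 [ 0.4907 -0.4083  0.024 ]
 [ 0.5061 -0.3561  0.024 ]]
0.053961188947216666 0.07129026955923215
heading -16.908260523183817
275 [[ 0.4778 -0.3761  0.024 ]]
rib top [[ 0.4319 -0.3619  0.058 ]]
```

carry_out(commands=[{"dx": 12, "dy": -9, "dz": 30, "ax": 0, "ay": 0, "az": 0, "claw": 1}, {"dx": 12, "dy": -9, "dz": 60, "ax": 0, "ay": 0, "az": 0, "claw": 1}, {"dx": 12, "dy": -9, "dz": 90, "ax": 0, "ay": 0, "az": 0, "claw": 1}, {"dx": 12, "dy": -9, "dz": 110, "ax": 0, "ay": 0, "az": 0, "claw": 1}, {"dx": 12, "dy": -9, "dz": 122, "ax": 0, "ay": 0, "az": 0, "claw": 1}])

```text
time: 3.12
eef_pos: [0.447, -0.3584, 0.0309]
orientation: [-0.437, -3.109, -0.005]
contact_force: [-0.3, 0.1, 0.6]
finger_gap: 0.0919
grasp_force: 0.0
```

carry_out(commands=[{"dx": 0, "dy": 0, "dz": 0, "ax": 0, "ay": 0, "az": 0, "claw": 1}, {"dx": 0, "dy": 0, "dz": 0, "ax": 0, "ay": 0, "az": 0, "claw": 1}])

```text
time: 3.28
eef_pos: [0.4476, -0.3608, 0.0334]
orientation: [0.439, 3.111, 0.001]
contact_force: [0.7, -0.3, 0.3]
finger_gap: 0.0921
grasp_force: 0.0
```

```bash
python3 - <<'E'
from h import *
o=manip.get_obs(); print(o["eef_pos"],rel(o["eef_pos"],Ro.from_rotvec(o["orientation"]),[.4432,-.3648,.030],down(163.4)))
E
```

```text
[ 0.44760404 -0.36075189  0.03341305] (array([ 3.1, -5.1,  3.4]), array([0. , 0. , 0.5]))
```

carry_out(commands=[{"dx": 3, "dy": -5, "dz": 3, "ax": 0, "ay": 0, "az": 0, "claw": 1}, {"dx": 3, "dy": -5, "dz": 3, "ax": 0, "ay": 0, "az": 0, "claw": 0.5}, {"dx": 3, "dy": -5, "dz": 3, "ax": 0, "ay": 0, "az": 0, "claw": 0.2}, {"dx": 3, "dy": -5, "dz": 3, "ax": 0, "ay": 0, "az": 0, "claw": 0.05}, {"dx": 3, "dy": -5, "dz": 3, "ax": 0, "ay": 0, "az": 0, "claw": 0}], grip_force=35)

```text
time: 3.7
eef_pos: [0.4428, -0.3658, 0.0307]
orientation: [0.441, 3.109, -0.0]
contact_force: [0.3, -0.5, 0.0]
finger_gap: 0.067
grasp_force: 0.0
```

carry_out(commands=[{"dx": 0, "dy": 0, "dz": 0, "ax": 0, "ay": 0, "az": 0, "claw": 0}, {"dx": 0, "dy": 0, "dz": 0, "ax": 0, "ay": 0, "az": 0, "claw": 0}, {"dx": 0, "dy": 0, "dz": 0, "ax": 0, "ay": 0, "az": 0, "claw": 0}, {"dx": 0, "dy": 0, "dz": 0, "ax": 0, "ay": 0, "az": 0, "claw": 0}, {"dx": 0, "dy": 0, "dz": 0, "ax": 0, "ay": 0, "az": 0, "claw": 0}])

```text
time: 4.12
eef_pos: [0.4425, -0.3656, 0.03]
orientation: [-0.441, -3.11, -0.0]
contact_force: [0.8, 0.2, 0.6]
finger_gap: 0.0338
grasp_force: 0.0
```

carry_out(commands=[{"dx": 0, "dy": 0, "dz": -20, "ax": 0, "ay": 0, "az": 0, "claw": 0}, {"dx": 0, "dy": 0, "dz": -50, "ax": 0, "ay": 0, "az": 0, "claw": 0}, {"dx": 0, "dy": 0, "dz": -80, "ax": 0, "ay": 0, "az": 0, "claw": 0}, {"dx": 0, "dy": 0, "dz": -100, "ax": 0, "ay": 0, "az": 0, "claw": 0}, {"dx": 0, "dy": 0, "dz": -100, "ax": 0, "ay": 0, "az": 0, "claw": 0}])

```text
time: 4.53
eef_pos: [0.4445, -0.3676, 0.1343]
orientation: [0.441, 3.103, -0.005]
contact_force: [0.4, -0.8, -0.5]
finger_gap: 0.0011
grasp_force: 0.0
```

```bash
python3 - <<'E'
from h import *
c=manip.camera("wrist"); np.savez("w3.npz",**c)
o=manip.get_obs(); p=o["eef_pos"]; R=Ro.from_rotvec(o["orientation"]); print(p,np.degrees(np.arctan2(*R.as_matrix()[1::-1,0])),o["finger_gap"],o["contact_force"])
cv2.imwrite("pics/f.png",cv2.resize(c["color"][...,::-1],(800,600)))
E
```

```text
[ 0.44369746 -0.36654389  0.13215353] 163.8626154564429 0.00039298465127433164 [-0.25049669  0.3579706  -0.19568168]
```

View pics/f.png

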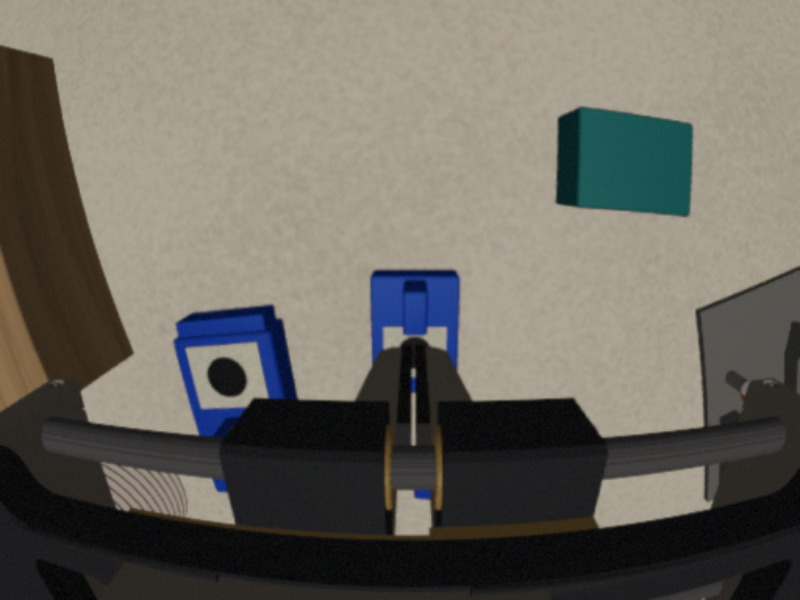

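The fingers close at only 80 mm/s, so I lifted before they reached the rib. The cassette (rear edge at (371–459,274)) wasn't touched. I'll reopen partly and repeat the grasp, waiting longer this time.

```bash
python3 - <<'E'
from h import *
c=dict(np.load("w3.npz"))
C=fray(c,np.array([[371,274],[459,274]])*.64,.024); print(C.round(4),C.mean(0)+.015*np.array([.958,-.287,0]))
E
```

```text
[[ 0.4215 -0.3875  0.024 ]
 [ 0.4366 -0.3356  0.024 ]] [ 0.44341546 -0.36583978  0.024     ]
```

carry_out(commands=[{"dx": 0, "dy": 0, "dz": 0, "ax": 0, "ay": 0, "az": 0, "claw": 0.5}, {"dx": 0, "dy": 0, "dz": 0, "ax": 0, "ay": 0, "az": 0, "claw": 0.5}, {"dx": 0, "dy": 0, "dz": 0, "ax": 0, "ay": 0, "az": 0, "claw": 0.5}, {"dx": 0, "dy": 0, "dz": 0, "ax": 0, "ay": 0, "az": 0, "claw": 0.5}, {"dx": 0, "dy": 0, "dz": 0, "ax": 0, "ay": 0, "az": 0, "claw": 0.5}])

```text
time: 5.0
eef_pos: [0.442, -0.3654, 0.1292]
orientation: [-0.441, -3.109, -0.001]
contact_force: [0.8, 0.5, -0.4]
finger_gap: 0.0312
grasp_force: 0.0
```

carry_out(commands=[{"dx": 0, "dy": 0, "dz": 10, "ax": 0, "ay": 0, "az": 0, "claw": 0.5}, {"dx": 0, "dy": 0, "dz": 35, "ax": 0, "ay": 0, "az": 0, "claw": 0.5}, {"dx": 0, "dy": 0, "dz": 65, "ax": 0, "ay": 0, "az": 0, "claw": 0.5}, {"dx": 0, "dy": 0, "dz": 90, "ax": 0, "ay": 0, "az": 0, "claw": 0.5}, {"dx": 0, "dy": 0, "dz": 100, "ax": 0, "ay": 0, "az": 0, "claw": 0.5}])

```text
time: 5.42
eef_pos: [0.4404, -0.3639, 0.0261]
orientation: [-0.44, -3.105, -0.004]
contact_force: [-0.2, 0.7, 0.4]
finger_gap: 0.0459
grasp_force: 0.0
```

carry_out(commands=[{"dx": 0, "dy": 0, "dz": 0, "ax": 0, "ay": 0, "az": 0, "claw": 0.5}, {"dx": 0, "dy": 0, "dz": 0, "ax": 0, "ay": 0, "az": 0, "claw": 0}, {"dx": 0, "dy": 0, "dz": 0, "ax": 0, "ay": 0, "az": 0, "claw": 0}, {"dx": 0, "dy": 0, "dz": 0, "ax": 0, "ay": 0, "az": 0, "claw": 0}, {"dx": 0, "dy": 0, "dz": 0, "ax": 0, "ay": 0, "az": 0, "claw": 0}])

```text
time: 5.83
eef_pos: [0.4433, -0.3662, 0.0314]
orientation: [0.441, 3.108, -0.001]
contact_force: [0.2, -0.1, -0.9]
finger_gap: 0.0215
grasp_force: 0.0
```

carry_out(commands=[{"dx": 0, "dy": 0, "dz": 0, "ax": 0, "ay": 0, "az": 0, "claw": 0}, {"dx": 0, "dy": 0, "dz": 0, "ax": 0, "ay": 0, "az": 0, "claw": 0}, {"dx": 0, "dy": 0, "dz": 0, "ax": 0, "ay": 0, "az": 0, "claw": 0}, {"dx": 0, "dy": 0, "dz": 0, "ax": 0, "ay": 0, "az": 0, "claw": 0}, {"dx": 0, "dy": 0, "dz": 0, "ax": 0, "ay": 0, "az": 0, "claw": 0}])

```text
time: 6.25
eef_pos: [0.443, -0.366, 0.031]
orientation: [0.441, 3.109, -0.001]
contact_force: [-1.6, 0.3, 7.1]
finger_gap: 0.0133
grasp_force: 35.0
```

carry_out(commands=[{"dx": 0, "dy": 0, "dz": -20, "ax": 0, "ay": 0, "az": 0, "claw": 0}, {"dx": 0, "dy": 0, "dz": -45, "ax": 0, "ay": 0, "az": 0, "claw": 0}, {"dx": 3, "dy": 20, "dz": -69, "ax": 0, "ay": 0, "az": -2, "claw": 0}, {"dx": 8, "dy": 50, "dz": -69, "ax": 0, "ay": 0, "az": -5, "claw": 0}, {"dx": 13, "dy": 85, "dz": -69, "ax": 0, "ay": 0, "az": -8, "claw": 0}])

```text
time: 6.67
eef_pos: [0.4538, -0.2815, 0.1005]
orientation: [0.225, 3.131, -0.003]
contact_force: [0.7, 0.5, -2.1]
finger_gap: 0.0135
grasp_force: 35.0
```

```bash
python3 - <<'E'
from h import *
o=manip.get_obs(); print(o["eef_pos"],o["finger_gap"],o["contact_force"],rel(o["eef_pos"],Ro.from_rotvec(o["orientation"]),[.480,-.102,.10],down(182.3)))
E
```

```text
[ 0.4537742  -0.2815225   0.10047509] 0.013487370885939527 [ 0.67593509  0.54819982 -2.0589039 ] (array([ -0.3, 181.4,   0.2]), array([ -0.1,   0.2, -10.5]))
```

carry_out(commands=[{"dx": 0, "dy": 37, "dz": 0, "ax": 0, "ay": 0, "az": -2, "claw": 0}, {"dx": 0, "dy": 75, "dz": 0, "ax": 0, "ay": 0, "az": -4, "claw": 0}, {"dx": 0, "dy": 115, "dz": 0, "ax": 0, "ay": 0, "az": -6, "claw": 0}, {"dx": 0, "dy": 150, "dz": 0, "ax": 0, "ay": 0, "az": -8.5, "claw": 0}, {"dx": 0, "dy": 181, "dz": 0, "ax": 0, "ay": 0, "az": -10.5, "claw": 0}])

```text
time: 7.08
eef_pos: [0.4789, -0.0983, 0.0989]
orientation: [0.07, -3.14, -0.001]
contact_force: [0.4, 0.5, -1.1]
finger_gap: 0.0135
grasp_force: 35.0
```

carry_out(commands=[{"dx": 0, "dy": 0, "dz": 0, "ax": 0, "ay": 0, "az": 0, "claw": 0}, {"dx": 0, "dy": 0, "dz": 0, "ax": 0, "ay": 0, "az": 0, "claw": 0}, {"dx": 0, "dy": 0, "dz": 0, "ax": 0, "ay": 0, "az": 0, "claw": 0}])

```text
time: 7.33
eef_pos: [0.4789, -0.1018, 0.099]
orientation: [0.064, -3.141, 0.001]
contact_force: [-0.1, -1.2, -2.8]
finger_gap: 0.0139
grasp_force: 35.0
```

```bash
python3 - <<'E'
from h import *
a=[]
for n in ("wrist","top"):
    c=manip.camera(n); np.savez(n+"4.npz",**c); a.append(c["color"][...,::-1])
t=dict(np.load("top4.npz"))["color"][120:232,220:340,::-1]
cv2.imwrite("pics/g.png",np.hstack([cv2.resize(a[0],(480,360)),cv2.resize(t,(320,299))[:,:]. copy() if 0 else cv2.copyMakeBorder(cv2.resize(t,(320,299)),0,61,0,0,0)]))
o=manip.get_obs(); print(o["eef_pos"],o["orientation"],o["finger_gap"],o["contact_force"])
E
```

```text
[ 0.47886426 -0.10279726  0.09901424] [ 6.03970825e-02 -3.14082712e+00  1.04994886e-03] 0.013396455301007502 [-0.43916837  0.21963934 -1.49039189]
```

View pics/g.png

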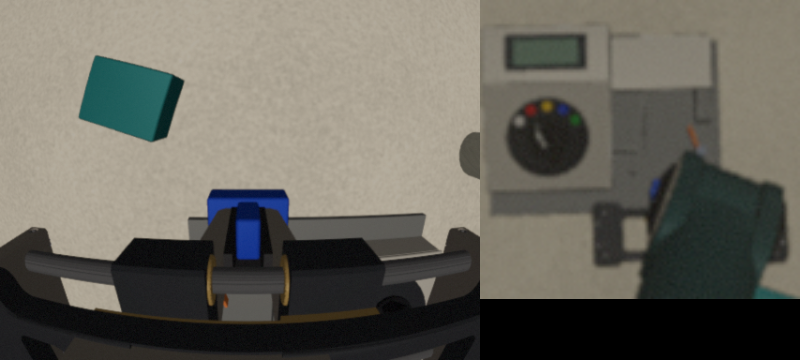

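The cassette is held upright and roughly parallel to the bay. In the wrist view its rear edge is at row 191 and the plate's front edge at row ~217, with the plate's right-front corner at (189,218). I'll measure the relative yaw and lateral offset from this frame.

```bash
python3 - <<'E'
from h import *
c=dict(np.load("wrist4.npz")); g=cv2.cvtColor(c["color"],cv2.COLOR_RGB2GRAY).astype(np.float32); k=512/480
gy=np.gradient(cv2.GaussianBlur(g,(0,0),1),axis=0)
def edge(u0,u1,v0,v1,z,w=5,st=2):
    e=[]
    for u in range(int(u0),int(u1),st):
        v=int(round(v0+(v1-v0)*(u-u0)/(u1-u0))); s=gy[v-w:v+w+1,u]; j=np.argmin(s)
        if 0<j<2*w:
            d=(s[j-1]-s[j+1])/(2*(s[j-1]-2*s[j]+s[j+1])); e.append([u,v-w+j+d])
    P=fray(c,e,z)[:,:2].astype(np.float32); f=cv2.fitLine(P,cv2.DIST_HUBER,0,1e-4,1e-4).ravel(); 
    return np.degrees(np.arctan(-f[0]/f[1])),f,P
y,f,P=edge(300*k,420*k,217*k,214*k,.008); print("plate yaw",y,P[[0,-1]])
y,f,P=edge(190*k,206*k,218*k,218*k,.008,st=1); print("plate left part",P[[0,-1]])
y,f,P=edge(211*k,286*k,190.5*k,190.5*k,.093); print("cassette yaw (rear top edge)",y,P[[0,-1]],P.mean(0))
crop=c["color"][185:255,190:320,::-1]
cr=cv2.resize(c["color"][185:255,190:470,::-1],(800,200),interpolation=2); cv2.imwrite("pics/h.png",cr)
E
```

```text
plate yaw 2.369834 [[ 0.5092691  -0.04713813]
 [ 0.50350136  0.09538196]]
plate left part [[ 0.5140961  -0.15940836]
 [ 0.51326203 -0.14386432]]
cassette yaw (rear top edge) 2.3023586 [[ 0.46044302 -0.12641333]
 [ 0.45854095 -0.07821454]] [ 0.45892042 -0.10233489]
```

View pics/h.png

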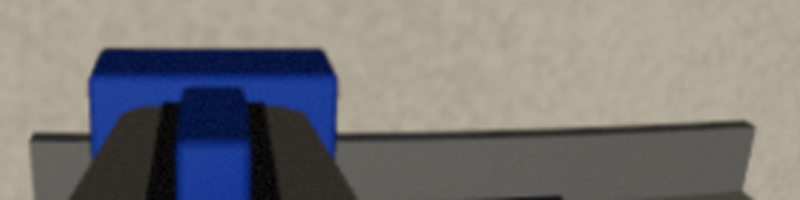

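```bash
python3 - <<'E'
from h import *
c=dict(np.load("wrist4.npz")); s=280/800
f=lambda uv,z: fray(c,np.array(uv)*s+[190,185],z)
A=f([[92,78],[335,75]],.093); B=f([[103,51],[325,51]],.069); Q=f([[32,140],[752,127]],.008)
R=Ro.from_euler('z',-2.35,degrees=True)
for n,X in(("castop",A),("casbot",B),("plate",Q)): print(n,X.round(4).tolist(),"rotated",R.apply(X).round(4).tolist(),np.linalg.norm(X[0]-X[1]))
m=R.apply(Q).mean(0); print("origin printer rot",m+[.110,.010,0], "world",R.inv().apply(m+[.110,.010,0]))
o=R.apply([.47886426,-.10279726,.099]); print("tcp rot",o)
E
```

```text
castop [[0.4669, -0.1282, 0.093], [0.464, -0.0751, 0.093]] rotated [[0.4612, -0.1472, 0.093], [0.4605, -0.0941, 0.093]] 0.05312745739455514
casbot [[0.4675, -0.1287, 0.069], [0.4653, -0.0741, 0.069]] rotated [[0.4619, -0.1478, 0.069], [0.4619, -0.0932, 0.069]] 0.054615095097236145
plate [[0.5172, -0.1603, 0.008], [0.5066, 0.1066, 0.008]] rotated [[0.5102, -0.1814, 0.008], [0.5106, 0.0857, 0.008]] 0.26709945779574323
origin printer rot [ 0.62037856 -0.03780771  0.008     ] world [ 0.62140707 -0.01233808  0.008     ]
tcp rot [ 0.47424646 -0.12234603  0.099     ]
```

carry_out(commands=[{"dx": 0, "dy": 0, "dz": 20, "ax": 0, "ay": 0, "az": 0, "claw": 0}, {"dx": 0, "dy": 0, "dz": 40, "ax": 0, "ay": 0, "az": 0, "claw": 0}, {"dx": 0, "dy": 0, "dz": 54, "ax": 0, "ay": 0, "az": 0, "claw": 0}, {"dx": 0, "dy": 0, "dz": 58, "ax": 0, "ay": 0, "az": 0, "claw": 0}, {"dx": 0, "dy": 0, "dz": 58, "ax": 0, "ay": 0, "az": 0, "claw": 0}])

```text
time: 7.85
eef_pos: [0.4783, -0.1026, 0.0403]
orientation: [0.06, -3.139, 0.001]
contact_force: [0.8, 0.5, -2.4]
finger_gap: 0.014
grasp_force: 35.0
```

carry_out(commands=[{"dx": -5, "dy": 0, "dz": 0, "ax": 0, "ay": 0, "az": 0, "claw": 0}, {"dx": -11, "dy": 0, "dz": 0, "ax": 0, "ay": 0, "az": 0, "claw": 0}, {"dx": -17, "dy": 0, "dz": 0, "ax": 0, "ay": 0, "az": 0, "claw": 0}, {"dx": -22, "dy": 0, "dz": 0, "ax": 0, "ay": 0, "az": 0, "claw": 0}, {"dx": -25, "dy": 0, "dz": 0, "ax": 0, "ay": 0, "az": 0, "claw": 0}])

```text
time: 8.27
eef_pos: [0.5058, -0.1, 0.0416]
orientation: [-0.065, 3.139, -0.0]
contact_force: [1.0, -0.3, -1.2]
finger_gap: 0.014
grasp_force: 35.0
```

```bash
cat > st.py <<'E'
from h import *
o=manip.get_obs(); R=Ro.from_euler('z',-2.35,degrees=True)
M=(R*Ro.from_rotvec(o["orientation"])).as_matrix()
print("printer-frame tcp",((R.apply(o["eef_pos"])-[.6204,-.0378,0])*1000).round(1),"yaw err",np.degrees(np.arctan2(-M[1,0],-M[0,0])).round(2),"F",R.apply(o["contact_force"]).round(1),"T",o["torque"].round(2),o["finger_gap"].round(4),o["time"],"tilt",np.degrees(M[:2,2]).round(2))
E
python3 st.py
```

```text
Traceback (most recent call last):
  File "st.py", line 4, in <module>
    print("printer-frame tcp",((R.apply(o["eef_pos"])-[.6204,-.0378,0])*1000).round(1),"yaw err",np.degrees(np.arctan2(-M[1,0],-M[0,0])).round(2),"F",R.apply(o["contact_force"]).round(1),"T",o["torque"].round(2),o["finger_gap"].round(4),o["time"],"tilt",np.degrees(M[:2,2]).round(2))
                                                                                                                                                                                                                    ^^^^^^^^^^^^^^^^^^^^^
AttributeError: 'float' object has no attribute 'round'
```

carry_out(commands=[{"dx": -4, "dy": 0, "dz": 1, "ax": 0, "ay": 0, "az": 0, "claw": 0}, {"dx": -9, "dy": 0, "dz": 1.5, "ax": 0, "ay": 0, "az": 0, "claw": 0}, {"dx": -14, "dy": 0, "dz": 1.5, "ax": 0, "ay": 0, "az": 0, "claw": 0}, {"dx": -18, "dy": 0, "dz": 1.5, "ax": 0, "ay": 0, "az": 0, "claw": 0}, {"dx": -20, "dy": 0, "dz": 1.5, "ax": 0, "ay": 0, "az": 0, "claw": 0}])

```text
time: 8.68
eef_pos: [0.525, -0.0993, 0.0395]
orientation: [-0.065, 3.14, -0.0]
contact_force: [-0.0, -0.2, -2.4]
finger_gap: 0.0139
grasp_force: 35.0
```

```bash
sed -i 's/o\["finger_gap"\].round(4)/round(float(o["finger_gap"]),4)/' st.py; python3 st.py
```

```text
printer-frame tcp [-99.9 -83.   39.5] yaw err 0.02 F [-0.  -0.2 -2.4] T [ 0.01 -0.   -0.  ] 0.0139 8.6833 tilt [ 0.03 -0.01]
```

carry_out(commands=[{"dx": -3, "dy": -1.3, "dz": 1, "ax": 0, "ay": 0, "az": 0, "claw": 0}, {"dx": -8, "dy": -1.3, "dz": 1, "ax": 0, "ay": 0, "az": 0, "claw": 0}, {"dx": -13, "dy": -1.3, "dz": 1, "ax": 0, "ay": 0, "az": 0, "claw": 0}, {"dx": -18, "dy": -1.3, "dz": 1, "ax": 0, "ay": 0, "az": 0, "claw": 0}, {"dx": -22, "dy": -1.3, "dz": 1, "ax": 0, "ay": 0, "az": 0, "claw": 0}])

```text
time: 9.1
eef_pos: [0.5392, -0.0996, 0.0388]
orientation: [0.063, -3.126, -0.006]
contact_force: [-22.9, 1.6, 27.9]
finger_gap: 0.0139
grasp_force: 35.0
```

```bash
python3 st.py
```

```text
printer-frame tcp [-85.8 -83.8  38.8] yaw err -0.04 F [-22.8   2.6  27.9] T [ 0.36  4.76 -0.05] 0.0139 9.1 tilt [-0.84  0.25]
```

carry_out(commands=[{"dx": 0, "dy": 0, "dz": -1.5, "ax": 0, "ay": 0, "az": 0, "claw": 0}, {"dx": 0, "dy": 0, "dz": -1.5, "ax": 0, "ay": 0, "az": 0, "claw": 0}])

```text
time: 9.27
eef_pos: [0.5427, -0.0992, 0.0394]
orientation: [0.064, -3.134, -0.003]
contact_force: [-5.1, 0.9, -0.3]
finger_gap: 0.0141
grasp_force: 35.0
```

```bash
python3 st.py; python3 - <<'E'
from h import *
a=[]
for n in("scene","top"):
    c=manip.camera(n); np.savez(n+"5.npz",**c); a.append(c["color"][...,::-1])
cv2.imwrite("pics/i.png",np.hstack([cv2.resize(a[0][180:280,195:325],(400,308),interpolation=2),cv2.resize(a[1][125:225,220:350],(400,308),interpolation=2)]))
E
```

```text
printer-frame tcp [-82.2 -83.6  39.4] yaw err -0.01 F [-5.1  1.1 -0.3] T [ 0.27  1.39 -0.02] 0.0141 9.2667 tilt [-0.4   0.13]
```

View pics/i.png

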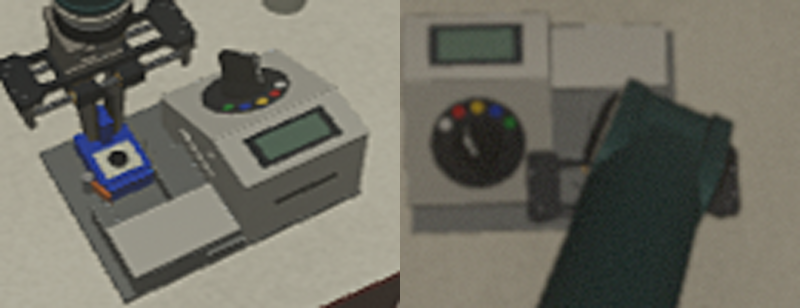

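The cassette's nose has entered the bay beside the orange leaf (left crop, (98,185)). Forces are low now that the downward preload is gone, so I'll continue.

carry_out(commands=[{"dx": -4, "dy": 0, "dz": -0.3, "ax": 0, "ay": 0, "az": 0, "claw": 0}, {"dx": -8, "dy": 0, "dz": -0.3, "ax": 0, "ay": 0, "az": 0, "claw": 0}, {"dx": -12, "dy": 0, "dz": -0.3, "ax": 0, "ay": 0, "az": 0, "claw": 0}, {"dx": -16, "dy": 0, "dz": -0.3, "ax": 0, "ay": 0, "az": 0, "claw": 0}, {"dx": -18, "dy": 0, "dz": -0.3, "ax": 0, "ay": 0, "az": 0, "claw": 0}])

```text
time: 9.78
eef_pos: [0.5632, -0.0984, 0.0397]
orientation: [0.065, -3.138, -0.002]
contact_force: [-2.6, 0.7, -2.0]
finger_gap: 0.0136
grasp_force: 35.0
```

```bash
python3 st.py
```

```text
printer-frame tcp [-61.7 -83.6  39.7] yaw err 0.03 F [-2.6  0.8 -2. ] T [0.46 0.96 0.04] 0.0136 9.7833 tilt [-0.16  0.07]
```

carry_out(commands=[{"dx": -5, "dy": 0, "dz": 0, "ax": 0, "ay": 0, "az": 0, "claw": 0}, {"dx": -10, "dy": 0, "dz": 0, "ax": 0, "ay": 0, "az": 0, "claw": 0}, {"dx": -15, "dy": 0, "dz": 0, "ax": 0, "ay": 0, "az": 0, "claw": 0}, {"dx": -20, "dy": 0, "dz": 0, "ax": 0, "ay": 0, "az": 0, "claw": 0}, {"dx": -24, "dy": 0, "dz": 0, "ax": 0, "ay": 0, "az": 0, "claw": 0}])

```text
time: 10.2
eef_pos: [0.5893, -0.0973, 0.0405]
orientation: [-0.065, 3.14, 0.001]
contact_force: [-2.6, 3.4, -1.9]
finger_gap: 0.0138
grasp_force: 35.0
```

carry_out(commands=[{"dx": -5, "dy": 0, "dz": 0, "ax": 0, "ay": 0, "az": 0, "claw": 0}, {"dx": -10, "dy": 0, "dz": 0, "ax": 0, "ay": 0, "az": 0, "claw": 0}, {"dx": -14, "dy": 0, "dz": 0, "ax": 0, "ay": 0, "az": 0, "claw": 0}, {"dx": -18, "dy": 0, "dz": 0, "ax": 0, "ay": 0, "az": 0, "claw": 0}, {"dx": -20, "dy": 0, "dz": 0, "ax": 0, "ay": 0, "az": 0, "claw": 0}])

```text
time: 10.62
eef_pos: [0.6089, -0.0971, 0.0404]
orientation: [-0.065, 3.141, 0.0]
contact_force: [-3.2, 3.8, -0.8]
finger_gap: 0.0139
grasp_force: 35.0
```

```bash
python3 st.py
```

```text
printer-frame tcp [-16.  -84.1  40.4] yaw err 0.01 F [-3.   3.9 -0.8] T [ 0.98  0.73 -0.01] 0.0139 10.6167 tilt [0.02 0.  ]
```

carry_out(commands=[{"dx": -4, "dy": 0, "dz": 0, "ax": 0, "ay": 0, "az": 0, "claw": 0}, {"dx": -8, "dy": 0, "dz": 0, "ax": 0, "ay": 0, "az": 0, "claw": 0}, {"dx": -12, "dy": 0, "dz": 0, "ax": 0, "ay": 0, "az": 0, "claw": 0}, {"dx": -15, "dy": 0, "dz": 0, "ax": 0, "ay": 0, "az": 0, "claw": 0}, {"dx": -16, "dy": 0, "dz": 0, "ax": 0, "ay": 0, "az": 0, "claw": 0}])

```text
time: 11.03
eef_pos: [0.6248, -0.0965, 0.0404]
orientation: [-0.065, 3.14, -0.0]
contact_force: [-1.7, 4.4, -0.2]
finger_gap: 0.0137
grasp_force: 35.0
```

carry_out(commands=[{"dx": -1, "dy": 0, "dz": 0, "ax": 0, "ay": 0, "az": 0, "claw": 0}, {"dx": -2, "dy": 0, "dz": 0, "ax": 0, "ay": 0, "az": 0, "claw": 0}, {"dx": -3, "dy": 0, "dz": 0, "ax": 0, "ay": 0, "az": 0, "claw": 0}, {"dx": -3, "dy": 0, "dz": 0, "ax": 0, "ay": 0, "az": 0, "claw": 0}])

```text
time: 11.37
eef_pos: [0.6287, -0.0981, 0.041]
orientation: [-0.064, 3.138, -0.004]
contact_force: [-0.3, 0.6, -0.9]
finger_gap: 0.0141
grasp_force: 35.0
```

```bash
python3 st.py
```

```text
printer-frame tcp [  3.7 -86.   41. ] yaw err -0.01 F [-0.2  0.6 -0.9] T [ 0.03 -0.04  0.07] 0.0141 11.3667 tilt [ 0.19 -0.15]
```

The lateral catch force has dropped to zero, so it probably clicked. I'll nudge towards the end stop to confirm.

carry_out(commands=[{"dx": -1, "dy": 0, "dz": 0, "ax": 0, "ay": 0, "az": 0, "claw": 0}, {"dx": -1.5, "dy": 0, "dz": 0, "ax": 0, "ay": 0, "az": 0, "claw": 0}, {"dx": -1.5, "dy": 0, "dz": 0, "ax": 0, "ay": 0, "az": 0, "claw": 0}])

```text
time: 11.62
eef_pos: [0.6293, -0.0971, 0.0407]
orientation: [-0.064, 3.14, -0.001]
contact_force: [0.1, 0.4, -2.1]
finger_gap: 0.0136
grasp_force: 35.0
```

```bash
python3 st.py; python3 - <<'E'
from h import *
a=[]
for n in("scene",):
    c=manip.camera(n); np.savez(n+"6.npz",**c); a.append(c["color"][...,::-1])
cv2.imwrite("pics/j.png",cv2.resize(a[0][200:280,200:300],(800,600),interpolation=2))
E
```

```text
printer-frame tcp [  4.4 -85.   40.7] yaw err -0.02 F [ 0.2  0.4 -2.1] T [-0.03  0.04  0.03] 0.0136 11.6167 tilt [ 0.08 -0.05]
```

View pics/j.png

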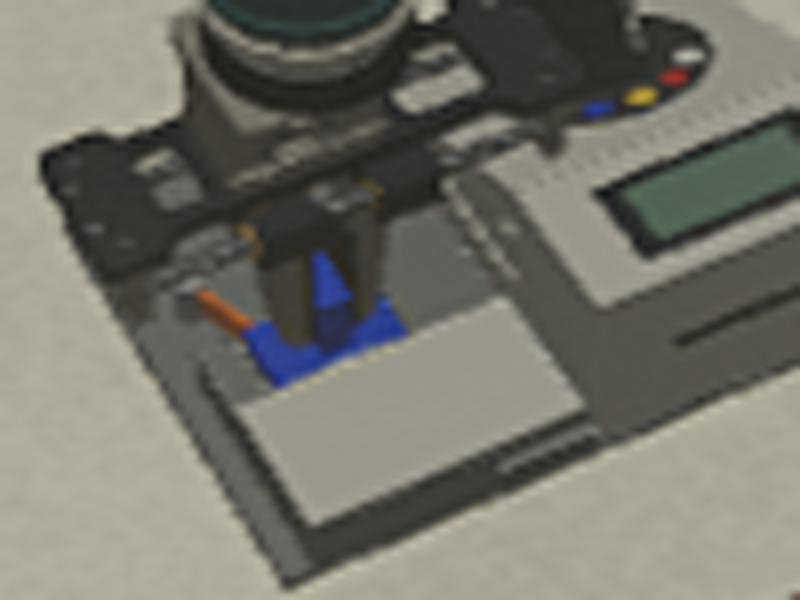

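Orange leaf runs (200,295)→(250,330), ending at the cassette's rear corner, so it is sprung in behind it. That was the last picture I may view, so from here I check by numbers. I'll feel for the end stop, then release.

carry_out(commands=[{"dx": -0.7, "dy": 0, "dz": 0.7, "ax": 0, "ay": 0, "az": 0, "claw": 0}, {"dx": -1.2, "dy": 0, "dz": 0.7, "ax": 0, "ay": 0, "az": 0, "claw": 0}, {"dx": -1.2, "dy": 0, "dz": 0.7, "ax": 0, "ay": 0, "az": 0, "claw": 0}])

```text
time: 11.92
eef_pos: [0.6299, -0.0964, 0.0396]
orientation: [0.065, -3.141, 0.0]
contact_force: [0.1, 0.1, -2.0]
finger_gap: 0.0139
grasp_force: 35.0
```

```bash
python3 st.py
```

```text
printer-frame tcp [  5.  -84.3  39.6] yaw err 0.01 F [ 0.1  0.1 -2. ] T [ 0.01  0.05 -0.01] 0.0139 11.9167 tilt [-0.   -0.01]
```

carry_out(commands=[{"dx": -0.7, "dy": 0, "dz": 0, "ax": 0, "ay": 0, "az": 0, "claw": 0}, {"dx": -1.3, "dy": 0, "dz": 0, "ax": 0, "ay": 0, "az": 0, "claw": 0}, {"dx": -1.3, "dy": 0, "dz": 0, "ax": 0, "ay": 0, "az": 0, "claw": 0}, {"dx": -1.3, "dy": 0, "dz": 0, "ax": 0, "ay": 0, "az": 0, "claw": 0}])

```text
time: 12.25
eef_pos: [0.6301, -0.0964, 0.0394]
orientation: [0.064, -3.139, -0.0]
contact_force: [-4.8, 0.1, 1.6]
finger_gap: 0.0137
grasp_force: 35.0
```

```bash
python3 st.py
```

```text
printer-frame tcp [  5.2 -84.3  39.4] yaw err -0.01 F [-4.7  0.3  1.6] T [-0.05  1.16  0.03] 0.0137 12.25 tilt [-0.12  0.02]
```

carry_out(commands=[{"dx": 1, "dy": 0, "dz": 0, "ax": 0, "ay": 0, "az": 0, "claw": 0}, {"dx": 1, "dy": 0, "dz": 0, "ax": 0, "ay": 0, "az": 0, "claw": 0.4}, {"dx": 1, "dy": 0, "dz": 0, "ax": 0, "ay": 0, "az": 0, "claw": 0.4}, {"dx": 1, "dy": 0, "dz": 0, "ax": 0, "ay": 0, "az": 0, "claw": 0.4}, {"dx": 1, "dy": 0, "dz": 0, "ax": 0, "ay": 0, "az": 0, "claw": 0.4}])

```text
time: 12.67
eef_pos: [0.6311, -0.0962, 0.0401]
orientation: [-0.065, 3.139, -0.0]
contact_force: [-0.0, 0.0, -0.3]
finger_gap: 0.0362
grasp_force: 0.0
```

carry_out(commands=[{"dx": 0, "dy": 0, "dz": 0, "ax": 0, "ay": 0, "az": 0, "claw": 0.4}, {"dx": 0, "dy": 0, "dz": -20, "ax": 0, "ay": 0, "az": 0, "claw": 0.4}, {"dx": 0, "dy": 0, "dz": -60, "ax": 0, "ay": 0, "az": 0, "claw": 0.4}, {"dx": 0, "dy": 0, "dz": -100, "ax": 0, "ay": 0, "az": 0, "claw": 0.4}, {"dx": 0, "dy": 0, "dz": -140, "ax": 0, "ay": 0, "az": 0, "claw": 0.4}])

```text
time: 13.08
eef_pos: [0.6299, -0.0964, 0.181]
orientation: [0.064, -3.14, 0.0]
contact_force: [1.2, -0.4, -0.3]
finger_gap: 0.037
grasp_force: 0.0
```

carry_out(commands=[{"dx": 40, "dy": 0, "dz": -35, "ax": 0, "ay": 0, "az": 0, "claw": 0.6}, {"dx": 70, "dy": 20, "dz": -60, "ax": 0, "ay": 0, "az": 0, "claw": 0.6}, {"dx": 100, "dy": 50, "dz": -75, "ax": 0, "ay": 0, "az": 0, "claw": 0.6}, {"dx": 110, "dy": 80, "dz": -85, "ax": 0, "ay": 0, "az": 0, "claw": 0.6}, {"dx": 110, "dy": 90, "dz": -90, "ax": 0, "ay": 0, "az": 0, "claw": 0.6}])

```text
time: 13.5
eef_pos: [0.5143, -0.0075, 0.2719]
orientation: [-0.068, 3.139, 0.005]
contact_force: [1.4, 0.4, -0.5]
finger_gap: 0.0552
grasp_force: 0.0
```

```bash
python3 - <<'E'
from h import *
for n in("wrist","top","scene"): np.savez(n+"7.npz",**manip.camera(n))
o=manip.get_obs(); p=o["eef_pos"]; R=Ro.from_rotvec(o["orientation"]); print(p,o["q"].round(2),o["contact_force"].round(1))
# knob target from printer pose; cassette check
Rp=Ro.from_euler('z',2.35,degrees=True); O=np.array([.6207,-.0123,0])
for n in("top","scene"):
    c=dict(np.load(n+"7.npz")); W=cloud(c); Q=(Rp.inv().apply((W-O).reshape(-1,3))*1000).reshape(W.shape); hsv=cv2.cvtColor(c["color"],cv2.COLOR_RGB2HSV)
    reg=(Q[...,0]>-130)&(Q[...,0]<60)&(Q[...,1]<-40)&(Q[...,1]>-150)
    b=reg&(hsv[...,0]>105)&(hsv[...,0]<130)&(hsv[...,1]>120); q=Q[b]
    print(n,"blue",b.sum(), np.nanpercentile(q,[3,50,97],axis=0).round(1).tolist() if b.sum() else "", "rib",np.nanmean(q[q[:,2]>50],0).round(1) if b.sum() else "")
    r=reg&(hsv[...,0]>5)&(hsv[...,0]<18)&(hsv[...,1]>110)&(hsv[...,2]>60); q=Q[r]; print("orange",r.sum(),np.nanpercentile(q,[5,50,95],axis=0).round(1).tolist() if r.sum() else "")
    c0=dict(np.load(n+".npz")); W=cloud(c0); Q=(Rp.inv().apply((W-O).reshape(-1,3))*1000).reshape(W.shape)
    hsv=cv2.cvtColor(c0["color"],cv2.COLOR_RGB2HSV);reg=(Q[...,0]>-130)&(Q[...,0]<60)&(Q[...,1]<-40)&(Q[...,1]>-150)
    r=reg&(hsv[...,0]>5)&(hsv[...,0]<18)&(hsv[...,1]>110)&(hsv[...,2]>60); q=Q[r]; print("orange before",r.sum(),np.nanpercentile(q,[5,50,95],axis=0).round(1).tolist() if r.sum() else "")
E
```

```text
[ 0.5169077  -0.0097304   0.27068116] [-0.41  0.18  0.41  1.89 -0.08  1.09  1.65] [ 0.4 -0.6 -0.1]
top blue 69 [[-8.7, -110.8, 24.2], [6.0, -101.4, 31.9], [21.4, -85.9, 68.2]] rib [ -3.4 -82.3 126.7]
orange 6 [[-61.4, -110.9, 13.3], [-20.5, -106.9, 26.4], [-15.4, -79.4, 308.7]]
orange before 12 [[-35.1, -115.8, 7.4], [-26.5, -111.7, 23.5], [-17.5, -107.1, 30.0]]
scene blue 142 [[-7.7, -110.5, 24.9], [9.6, -88.9, 32.5], [20.6, -59.2, 68.5]] rib [  2.2 -82.   92. ]
orange 17 [[-36.6, -116.0, 16.9], [-24.1, -112.4, 23.3], [-18.2, -107.9, 27.0]]
orange before 18 [[-36.0, -116.1, 13.5], [-25.6, -112.0, 22.6], [-16.7, -108.4, 26.9]]
```

```bash
cat >> h.py <<'E'
S,C=np.sin(np.radians(26)),np.cos(np.radians(26))
Rp=Ro.from_euler('z',2.35,degrees=True); O=np.array([.6207,-.0123,0])
def knob(ang,h): # tool pose: bar angle cw from straight up (deg), TCP height above panel (m)
    n=np.array([-S,0,C]); u=np.array([C,0,S]); a=np.radians(ang); b=np.cos(a)*u-np.sin(a)*np.array([0,1,0])
    x=-b; z=-n; M=np.array([x,np.cross(z,x),z]).T
    return O+Rp.apply(np.array([-.030,.055,.080])+n*h), Rp*Ro.from_matrix(M)
def go(ang,h):
    o=manip.get_obs(); print(o["eef_pos"].round(4),rel(o["eef_pos"],Ro.from_rotvec(o["orientation"]),*knob(ang,h)))
E
python3 - <<'E'
from h import *
c=dict(np.load("wrist7.npz")); hsv=cv2.cvtColor(c["color"],cv2.COLOR_RGB2HSV)
for nm,a,h in(("red",-28,(0,8)),("yellow",0,(18,32)),("blue",28,(105,128)),("green",56,(45,75))):
    t=np.radians(a); P=np.array([-.030+.037*np.cos(t)*C,.055-.037*np.sin(t),.080+.037*np.cos(t)*S]); w=O+Rp.apply(P)
    m=((hsv[...,0]>=h[0])&(hsv[...,0]<=h[1])&(hsv[...,1]>100)&(hsv[...,2]>50)).astype(np.uint8)
    n,l,s,ce=cv2.connectedComponentsWithStats(m)
    for i in range(1,n):
        q=fray(c,ce[i],P[2])[0]
        if 15<s[i,4]<250 and np.linalg.norm(q-w)<.012: print(nm,s[i,4],ce[i].round(1),((q-w)*1000).round(1))
go(-28,.12)
E
```

```text
red 33 [309.5 259.4] [ 1.4 -2.6  0. ]
yellow 75 [298.4 262.3] [0.4 0.  0. ]
blue 74 [285.1 259.1] [ 0.4 -0.   0. ]
green 66 [275.  250.1] [0.4 0.1 0. ]
[ 0.5169 -0.0097  0.2707] (array([-20.9,  48. ,  82.9]), array([  6.4, -25.3, -27.4]))
```

carry_out(commands=[{"dx": 0, "dy": 10, "dz": 0, "ax": 1.1, "ay": -4.3, "az": -4.6, "claw": 0.6}, {"dx": -4, "dy": 20, "dz": 15, "ax": 2.2, "ay": -8.6, "az": -9.2, "claw": 0.6}, {"dx": -10, "dy": 30, "dz": 35, "ax": 3.2, "ay": -12.8, "az": -13.8, "claw": 0.6}, {"dx": -15, "dy": 40, "dz": 55, "ax": 4.3, "ay": -17, "az": -18.4, "claw": 0.6}, {"dx": -20, "dy": 48, "dz": 70, "ax": 5.4, "ay": -21.2, "az": -23, "claw": 0.6}])

```text
time: 14.07
eef_pos: [0.5346, 0.0372, 0.1983]
orientation: [-0.618, 2.697, -0.123]
contact_force: [-0.0, -0.5, 0.2]
finger_gap: 0.0552
grasp_force: 0.0
```

```bash
python3 -c "
from h import *
go(-28,.12)"
```

```text
[0.5346 0.0372 0.1983] (array([ 1.5,  3. , 10.1]), array([ 0.9, -4.2, -4.3]))
```

carry_out(commands=[{"dx": 1.5, "dy": 3, "dz": 5, "ax": 0.9, "ay": -4.2, "az": -4.3, "claw": 0.6}, {"dx": 1.5, "dy": 3, "dz": 10, "ax": 0.9, "ay": -4.2, "az": -4.3, "claw": 0.6}, {"dx": 1.5, "dy": 3, "dz": 10, "ax": 0.9, "ay": -4.2, "az": -4.3, "claw": 0.6}, {"dx": 1.5, "dy": 3, "dz": 10, "ax": 0.9, "ay": -4.2, "az": -4.3, "claw": 0.6}])

```text
time: 14.4
eef_pos: [0.5373, 0.0387, 0.1898]
orientation: [-0.697, 2.606, -0.137]
contact_force: [0.5, -0.4, -0.1]
finger_gap: 0.055
grasp_force: 0.0
```

```bash
python3 -c "
from h import *
go(-28,.016)"
```

```text
[0.5373 0.0387 0.1898] (array([  1.3,   1.5, 105.2]), array([ 0. , -0.2, -0.4]))
```

carry_out(commands=[{"dx": 1, "dy": 1.5, "dz": 30, "ax": 0, "ay": 0, "az": 0, "claw": 0.6}, {"dx": 1, "dy": 1.5, "dz": 60, "ax": 0, "ay": 0, "az": 0, "claw": 0.6}, {"dx": 1, "dy": 1.5, "dz": 85, "ax": 0, "ay": 0, "az": 0, "claw": 0.6}, {"dx": 1, "dy": 1.5, "dz": 98, "ax": 0, "ay": 0, "az": 0, "claw": 0.6}, {"dx": 1, "dy": 1.5, "dz": 98, "ax": 0, "ay": 0, "az": 0, "claw": 0.6}])

```text
time: 14.82
eef_pos: [0.5756, 0.0419, 0.1033]
orientation: [-0.7, 2.615, -0.13]
contact_force: [-0.2, 1.5, 0.0]
finger_gap: 0.0553
grasp_force: 0.0
```

carry_out(commands=[{"dx": 0, "dy": 0, "dz": 2, "ax": 0, "ay": 0, "az": 0, "claw": 0.6}, {"dx": 0, "dy": 0, "dz": 4, "ax": 0, "ay": 0, "az": 0, "claw": 0.6}, {"dx": 0, "dy": 0, "dz": 4, "ax": 0, "ay": 0, "az": 0, "claw": 0.6}])

```text
time: 15.07
eef_pos: [0.5772, 0.0431, 0.1008]
orientation: [-0.702, 2.613, -0.13]
contact_force: [0.1, 0.6, 0.7]
finger_gap: 0.0557
grasp_force: 0.0
```

```bash
python3 -c "
from h import *
go(-28,.016);print(manip.get_obs()['contact_force'])"
```

```text
[0.5772 0.0431 0.1008] (array([ 0.1, -2.4,  7.6]), array([ 0.4, -0.4, -0.3]))
[0.0598971  0.57575908 0.73367083]
```

carry_out(commands=[{"dx": 0, "dy": -2.4, "dz": 3, "ax": 0, "ay": 0, "az": 0, "claw": 0.6}, {"dx": 0, "dy": -2.4, "dz": 6.5, "ax": 0, "ay": 0, "az": 0, "claw": 0.6}, {"dx": 0, "dy": -2.4, "dz": 6.5, "ax": 0, "ay": 0, "az": 0, "claw": 0.4}, {"dx": 0, "dy": -2.4, "dz": 6.5, "ax": 0, "ay": 0, "az": 0, "claw": 0.3}, {"dx": 0, "dy": -2.4, "dz": 6.5, "ax": 0, "ay": 0, "az": 0, "claw": 0.3}])

```text
time: 15.48
eef_pos: [0.5796, 0.0413, 0.0954]
orientation: [-0.703, 2.613, -0.129]
contact_force: [0.1, -0.4, -0.2]
finger_gap: 0.0372
grasp_force: 0.0
```

```bash
python3 -c "
from h import *
go(-28,.016);print(manip.get_obs()['contact_force'])"
```

```text
[0.5796 0.0413 0.0954] (array([-1. , -0.8,  1.8]), array([ 0.5, -0.4, -0.3]))
[ 0.07956137 -0.39062849 -0.20803873]
```

carry_out(commands=[{"dx": -1, "dy": -0.8, "dz": 1, "ax": 0.5, "ay": -0.4, "az": 0, "claw": 0.1}, {"dx": -1, "dy": -0.8, "dz": 1, "ax": 0.5, "ay": -0.4, "az": 0, "claw": 0}, {"dx": -1, "dy": -0.8, "dz": 1, "ax": 0.5, "ay": -0.4, "az": 0, "claw": 0}, {"dx": -1, "dy": -0.8, "dz": 1, "ax": 0.5, "ay": -0.4, "az": 0, "claw": 0}, {"dx": -1, "dy": -0.8, "dz": 1, "ax": 0.5, "ay": -0.4, "az": 0, "claw": 0}], grip_force=35)

```text
time: 15.9
eef_pos: [0.581, 0.0403, 0.095]
orientation: [-0.699, 2.604, -0.14]
contact_force: [0.8, -2.6, -0.7]
finger_gap: 0.014
grasp_force: 35.0
```

carry_out(commands=[{"dx": 0, "dy": 0, "dz": 0, "ax": 0, "ay": 0, "az": 0, "claw": 0}, {"dx": 0, "dy": 0, "dz": 0, "ax": 0, "ay": 0, "az": 0, "claw": 0}])

```text
time: 16.07
eef_pos: [0.581, 0.0403, 0.095]
orientation: [-0.699, 2.604, -0.139]
contact_force: [0.5, -2.7, 2.3]
finger_gap: 0.014
grasp_force: 35.0
```

```bash
python3 -c "
from h import *
go(-28,.016);go(29,.016);o=manip.get_obs();print(o['contact_force'],o['torque'],o['finger_gap'],o['q'].round(2))"
```

```text
[0.581  0.0403 0.095 ] (array([-0.5,  0.6,  0.8]), array([-0.1, -0.1, -0.3]))
[0.581  0.0403 0.095 ] (array([-0.5,  0.6,  0.8]), array([-0.1,  0. , 56.7]))
[ 0.51910842 -2.70415849  2.26075458] [-0.49879282  0.12756174 -0.22535234] 0.014023600194732375 [-0.54  0.39  0.46  2.24 -0.88  0.15  2.79]
```

carry_out(commands=[{"dx": 0, "dy": 0, "dz": 0, "ax": 0, "ay": 0, "az": 5, "claw": 0}, {"dx": 0, "dy": 0, "dz": 0, "ax": 0, "ay": 0, "az": 10, "claw": 0}, {"dx": 0, "dy": 0, "dz": 0, "ax": 0, "ay": 0, "az": 15, "claw": 0}, {"dx": 0, "dy": 0, "dz": 0, "ax": 0, "ay": 0, "az": 20, "claw": 0}, {"dx": 0, "dy": 0, "dz": 0, "ax": 0, "ay": 0, "az": 25, "claw": 0}])

```text
time: 16.48
eef_pos: [0.5809, 0.0407, 0.095]
orientation: [-0.113, 2.686, -0.003]
contact_force: [1.2, -2.0, 0.2]
finger_gap: 0.0138
grasp_force: 35.0
```

```bash
python3 -c "
from h import *
go(29,.016);o=manip.get_obs();print(o['contact_force'],o['torque'],o['finger_gap'],o['q'].round(2))"
```

```text
[0.5809 0.0407 0.095 ] (array([-0.3,  0.4,  0.8]), array([-0.1,  0. , 31.5]))
[ 1.19832285 -1.99570758  0.18984563] [-0.31683731  0.1503603  -0.19806931] 0.013832857332661853 [-0.63  0.4   0.56  2.25 -1.05  0.18  2.5 ]
```

carry_out(commands=[{"dx": 0, "dy": 0, "dz": 0, "ax": 0, "ay": 0, "az": 5, "claw": 0}, {"dx": 0, "dy": 0, "dz": 0, "ax": 0, "ay": 0, "az": 10, "claw": 0}, {"dx": 0, "dy": 0, "dz": 0, "ax": 0, "ay": 0, "az": 15, "claw": 0}, {"dx": 0, "dy": 0, "dz": 0, "ax": 0, "ay": 0, "az": 19, "claw": 0}])

```text
time: 16.82
eef_pos: [0.581, 0.0408, 0.095]
orientation: [0.332, 2.672, 0.1]
contact_force: [1.8, -0.9, 1.1]
finger_gap: 0.0138
grasp_force: 35.0
```

```bash
python3 -c "
from h import *
go(29,.016);o=manip.get_obs();print(o['contact_force'],o['torque'],o['finger_gap'],o['q'].round(2))"
```

```text
[0.581  0.0408 0.095 ] (array([-0.1,  0.3,  0.8]), array([-0.1,  0. , 12.5]))
[ 1.78101271 -0.86457205  1.14617073] [-0.357979    0.0904791  -0.15724832] 0.013824717014951061 [-0.69  0.42  0.64  2.25 -1.15  0.21  2.27]
```

carry_out(commands=[{"dx": 0, "dy": 0, "dz": 0, "ax": 0, "ay": 0, "az": 5, "claw": 0}, {"dx": 0, "dy": 0, "dz": 0, "ax": 0, "ay": 0, "az": 10, "claw": 0}, {"dx": 0, "dy": 0, "dz": 0, "ax": 0, "ay": 0, "az": 12.5, "claw": 0}, {"dx": 0, "dy": 0, "dz": 0, "ax": 0, "ay": 0, "az": 12.5, "claw": 0}])

```text
time: 17.15
eef_pos: [0.581, 0.0409, 0.095]
orientation: [0.618, 2.628, 0.165]
contact_force: [0.7, -2.1, 2.5]
finger_gap: 0.014
grasp_force: 35.0
```

```bash
python3 -c "
from h import *
go(29,.016);o=manip.get_obs();print(o['contact_force'],o['torque'],o['finger_gap'],o['q'].round(2))"
```

```text
[0.581  0.0409 0.095 ] (array([-0.1,  0.2,  0.8]), array([-0.1,  0. ,  0.2]))
[ 0.71999764 -2.07889687  2.497617  ] [-0.33705595 -0.11309057 -0.14058389] 0.014036670042287223 [-0.73  0.43  0.68  2.25 -1.2   0.23  2.1 ]
```

Angle reached. I'll release, wait, and retreat along the axis.

carry_out(commands=[{"dx": 0, "dy": 0, "dz": 0, "ax": 0, "ay": 0, "az": 0, "claw": 0.5}, {"dx": 0, "dy": 0, "dz": 0, "ax": 0, "ay": 0, "az": 0, "claw": 0.5}, {"dx": 0, "dy": 0, "dz": 0, "ax": 0, "ay": 0, "az": 0, "claw": 0.5}, {"dx": 0, "dy": 0, "dz": 0, "ax": 0, "ay": 0, "az": 0, "claw": 0.5}, {"dx": 0, "dy": 0, "dz": 0, "ax": 0, "ay": 0, "az": 0, "claw": 0.5}])

```text
time: 17.57
eef_pos: [0.5802, 0.0412, 0.0944]
orientation: [0.616, 2.63, 0.165]
contact_force: [-0.2, -0.2, 0.1]
finger_gap: 0.0447
grasp_force: 0.0
```

carry_out(commands=[{"dx": 0, "dy": 0, "dz": -15, "ax": 0, "ay": 0, "az": 0, "claw": 0.5}, {"dx": 0, "dy": 0, "dz": -40, "ax": 0, "ay": 0, "az": 0, "claw": 0.5}, {"dx": 0, "dy": 0, "dz": -75, "ax": 0, "ay": 0, "az": 0, "claw": 0.5}, {"dx": 0, "dy": 0, "dz": -110, "ax": 0, "ay": 0, "az": 0, "claw": 0.5}, {"dx": 0, "dy": 0, "dz": -140, "ax": 0, "ay": 0, "az": 0, "claw": 0.5}])

```text
time: 17.98
eef_pos: [0.5352, 0.042, 0.1962]
orientation: [0.607, 2.624, 0.165]
contact_force: [-0.5, 1.0, 1.4]
finger_gap: 0.0458
grasp_force: 0.0
```

carry_out(commands=[{"dx": 30, "dy": 0, "dz": -30, "ax": 0, "ay": 0, "az": 0, "claw": 0.5}, {"dx": 50, "dy": 0, "dz": -50, "ax": 0, "ay": 0, "az": 0, "claw": 0.5}, {"dx": 50, "dy": 0, "dz": -50, "ax": 0, "ay": 0, "az": 0, "claw": 0.5}, {"dx": 50, "dy": 0, "dz": -50, "ax": 0, "ay": 0, "az": 0, "claw": 0.5}])

```text
time: 18.32
eef_pos: [0.4791, 0.0617, 0.1931]
orientation: [0.617, 2.707, 0.163]
contact_force: [-0.3, 0.2, -1.0]
finger_gap: 0.0463
grasp_force: 0.0
```

```bash
python3 - <<'E'
from h import *
o=manip.get_obs(); print(o["eef_pos"],o["time"],o["contact_force"].round(1))
g=np.array([-S,0,C])
for n in("top","scene","wrist"):
    c=manip.camera(n); np.savez(n+"8.npz",**c); hsv=cv2.cvtColor(c["color"],cv2.COLOR_RGB2HSV); gray=cv2.cvtColor(c["color"],cv2.COLOR_RGB2GRAY)
    # sample brightness along pointer circle on the bar's top (43 mm above panel, r 8..20) for each detent
    for k,a in zip("WRYBG",np.radians([-56,-28,0,28,56])):
        b=[]
        for r in np.linspace(.006,.020,8):
            P=np.array([-.030,.055,.080])+g*.043+r*(np.cos(a)*np.array([C,0,S])-np.sin(a)*np.array([0,1,0])); X=c["R"]@(O+Rp.apply(P))+c["t"]
            if n=="wrist":
                th=np.arctan2(np.hypot(*X[:2]),X[2]); d=X[:2]/np.hypot(*X[:2])*th
            else: d=X[:2]/X[2]
            u,v=int(round(d[0]*c["fx"]+c["cx"])),int(round(d[1]*c["fy"]+c["cy"])); b.append(int(gray[v,u]) if 0<=v<384 and 0<=u<512 else -1)
        print(n,k,b)
    W=cloud(c) if n!="wrist" else None
    if W is not None:
        Q=(Rp.inv().apply((W-O).reshape(-1,3))*1000).reshape(W.shape)
        reg=(Q[...,0]>-130)&(Q[...,0]<60)&(Q[...,1]<-40)&(Q[...,1]>-150)&(Q[...,2]<80)
        b=reg&(hsv[...,0]>105)&(hsv[...,0]<130)&(hsv[...,1]>120); print("blue",b.sum(),np.nanpercentile(Q[b],[3,50,97],axis=0).round(1).tolist())
        r=reg&(hsv[...,0]>5)&(hsv[...,0]<18)&(hsv[...,1]>110)&(hsv[...,2]>60); print("orange",r.sum(),np.nanmedian(Q[r],0).round(1))
E
```

```text
[0.47909401 0.06171094 0.19311149] 18.3167 [-0.3  0.2 -1. ]
top W [26, 30, 30, 34, 34, 34, 33, 33]
top R [41, 31, 32, 32, 36, 36, 30, 34]
top Y [61, 61, 42, 31, 31, 26, 29, 29]
top B [87, 88, 79, 90, 90, 90, 73, 64]
top G [66, 66, 48, 48, 30, 33, 30, 33]
blue 181 [[-8.6, -110.0, 24.2], [3.7, -82.4, 32.8], [20.9, -58.2, 67.6]]
orange 11 [ -22.8 -110.4   24.6]
scene W [66, 91, 152, 169, 169, 165, 165, 164]
scene R [38, 66, 66, 140, 140, 173, 165, 165]
scene Y [38, 38, 38, 68, 68, 68, 43, 102]
scene B [149, 149, 149, 139, 139, 139, 139, 93]
scene G [118, 118, 73, 74, 74, 151, 154, 154]
blue 140 [[-7.3, -110.6, 25.9], [9.0, -88.5, 32.2], [20.7, -58.9, 66.5]]
orange 17 [ -24.2 -112.3   24.3]
wrist W [23, 36, 35, 37, 33, 35, 52, 61]
wrist R [23, 23, 34, 43, 57, 64, 119, 152]
wrist Y [41, 38, 33, 26, 31, 47, 59, 56]
wrist B [172, 172, 171, 169, 172, 170, 171, 168]
wrist G [49, 26, 17, 20, 39, 50, 50, 55]
```

The pointer stands at blue, the cassette is home with the catch sprung in, and the gripper is clear.

```bash
python3 -c "
from bench import manip
print(manip.hand_in())"
```

```text
the job is handed in; nothing more can be done
None
```

The job is handed in: the blue cassette is fully home with the orange catch behind it, the knob pointer is at the blue mark, the gripper touches nothing, and nothing else on the table was moved (18.3 s used).

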